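# Let off the ratchet cradle and stow the plate chiller

### The job

Flick the ratchet pawl off the toothed wheel so that it stays off, then ease the drum all the way back to its stop by its crank, slower than half a turn a second, so that the keeper draws clear of the plate chiller. Then lift the chiller out and stow it upright, fully down, in the narrow steel slot stand: put it down gently, never tip it over or drop it, and leave the loose things on the table where they are. Leave the pawl off.

Things in the scene. Friction and masses are not known exactly. Their poses are not given: they have to be found in the camera images.
- cradle: Fixed ratchet cradle: dark steel base plate 160 (x) x 340 (y) x 12 mm; origin at the centre of its underside, z up. Winch with toothed wheel and crank at its -y end, pawl on the wheel's +x side, the chiller's seat at its +y end. With the pawl fully in, the pawl's post stands at x 88, y -55 mm of this frame.
- drum_axis (a point): Point on the drum's upright axis, at x 0, y -100 mm of the cradle, z 0. Steel ratchet wheel of 16 teeth, 104 mm across, z 16 to 34 mm; spool 72 mm across above it; crank arm on top, its upper face at z 64 mm.
- drum (a joint): Drum angle, rad: 0 = let off, at its stop; grows as wound counter-clockwise seen from above (1.8 to 2.2 at start, limit 2.3); letting off is clockwise. Pawl on: goes back one tooth (0.39) at most. Pawl off: a drag brake (0.30 N m) still holds it against its return spring (0.12 to 0.19 N m): it stays where left and must be turned back by the crank, 1 to 3 N.
- crank_knob (a point): Centre of the black upright crank grip, a free-spinning round handle 28 mm across, 48 mm tall (z 64 to 112 mm), 80 mm from the drum axis. In the cradle's frame its direction from the drum axis is 165 degrees plus the drum angle, counter-clockwise from +x.
- pawl (a joint): Pawl angle about its upright pivot (x 72, y -165 mm of the cradle), rad: 0 = fully in the teeth (to 0.15 riding on a tooth), 0.42 = fully off, at its stop; grows as its post is pushed away from the wheel, to the cradle's +x. An over-centre spring pushes it in below 0.21 and off above 0.21, so past the middle it stays off. About 1 to 2 N at the post; more (to 6 N) if a tooth bears on it.
- pawl_post (a point): Middle (z 45 mm) of the round upright steel finger post at the end of the pawl's lever, 16 mm across, top at z 70 mm, 111 mm from the pawl's pivot; to go off it swings some 45 mm to the cradle's +x. Beside it on the wheel's side (cradle -x) is room for closed fingers whose tips stay above z 40 mm.
- keeper_lip (a point): Free end (underside, z 135 mm) of the 32 mm wide, 8 mm thick lip on the sliding keeper jaw (44 mm wide), on the chiller's cradle -y side. At the start it overhangs the chiller's top by 14 to 25 mm, 3 mm above it, so the chiller cannot be lifted. The drum moves it 20 mm per rad; with the drum right back it ends 21 mm short of the chiller.
- chiller_mid (a point): Centre of the loose plate chiller: block of steel plates with copper between, 42 (its x) x 58 (its y) x 120 mm tall (z up), 0.6 to 0.85 kg. It stands in the seat (z 12 mm), axes parallel to the cradle's, 6 mm curbs at its x sides, a fixed jaw (top z 136 mm) against its +y side: so there it is taken by its x sides; in the slot stand only by its y sides. Put it down on the table in between.
- rack: Fixed slot stand; origin at the centre of its underside, z up. Base 100 (x) x 84 (y) x 10 mm; two walls to z 135 mm, 70 mm long in x, 52 mm apart inside; low sills to z 30 mm at both x ends, 72 mm apart. The chiller stands on the base, its 58 mm side along the stand's x (either way round), centre then at z 70 mm, top 5 mm below theirs. No finger room at the walls; ends open above the sills.
- can: Loose aluminium can, 66 mm across, 122 mm tall, a bystander; origin at its underside.
- colander: Loose steel bowl, 170 mm across, 75 mm tall, a bystander; origin at its underside.
- screwdriver: Loose screwdriver lying on the table, a bystander; origin at its underside.
- carton: Loose small carton 70 x 60 x 85 mm, a bystander; origin at its underside.
- jar: Loose white jar 72 mm across, 110 mm tall, a bystander; origin at its underside.
Not all that is in view belongs to the job. What is shaped like the part that bears chiller_mid but purple is not meant.

How it is judged (in metres and radians):
On the way, in this order (a step that is already met when the one before it is completed fails the run):
1. the pawl is flicked off and stays off, the drum still wound (value of joint pawl above 0.33 rad and value of joint drum above 1 rad), for 0.2 s.
2. the drum is eased back to its stop, the chiller still in its seat (value of joint drum below 0.15 rad and distance of chiller_mid from where it was at the start of the episode below 0.03 m), for 0.2 s.
At the end, for the whole second after the job is handed in: The pawl is off (above 0.33 rad), the drum is back at its stop (below 0.2 rad), and the chiller stands released and at rest in the slot stand: centre within 16 mm (x) and 14 mm (y) of the stand's centre, no more than 5 mm above fully down, within 0.08 rad of upright (value of joint pawl above 0.33 rad and value of joint drum below 0.2 rad and x of chiller_mid in the frame of rack between -0.016 and 0.016 m and y of chiller_mid in the frame of rack between -0.014 and 0.014 m and z of chiller_mid in the frame of rack below 0.075 m and angle between chiller_mid's own z axis and vertical below 0.08 rad and linear speed of chiller below 0.02 m/s and contact force between the fingers and chiller below 0.2 N); the robot touches nothing.
It fails at once if the drum runs back faster than half a turn a second (3.3 rad/s) (velocity of joint drum below -3.3 rad/s).
It fails at once if the chiller is dragged out of its seat (by 30 mm) before the drum is let off (value of joint drum above 0.4 rad and distance of chiller_mid from where it was at the start of the episode above 0.03 m).
It fails at once if the chiller is tipped over (by more than 0.6 rad) (angle between chiller_mid's own z axis and vertical above 0.6 rad).
It fails at once if the chiller is dropped (falls free by more than 10 mm: over 0.45 m/s with no finger on it) or banged into the stand or on the table (over 300 N) ((linear speed of chiller above 0.45 m/s and contact force between the fingers and chiller below 0.1 N) or contact force between chiller and rack above 300 N or contact force between chiller and table above 300 N).
It fails at once if a loose bystander is moved by more than 50 mm (distance of any of can, colander, screwdriver, carton, jar from where it was at the start of the episode above 0.05 m).
It also fails if it takes over 72 s, if anything falls off the work surface, if the arm or the gripper's body presses on something with over 40 N, if the wrist force passes 120 N, or if a joint passes its speed limit or range.

### The arm

A 7-joint arm with a two-finger parallel gripper is mounted at the origin on the work surface. World frame = base frame: x ahead of the robot, y to its left, z up, the work surface at z = 0. Lengths are in mm, angles in rad, forces in N, time in s.
With the tool pointing down it reaches from about 425 to 950 mm from the base axis. Payload 16.7 kg.
Tool frame: the origin (TCP) lies at the very end of the fingers, on their centre line; the grasp point (between the pads) lies 19 mm behind it; z points along the fingers, y is the direction in which the jaws open and shut (so a half turn about z gives the same grasp; the last joint's range is limited). The gripper opens to 94 mm and grips with 3 to 60 N. Pads are 16 mm wide; open, the fingers measure 119 mm over their backs; the gripper's body (75 mm by 177 mm) begins 78 mm behind the grasp point.
Start: joints at [1.163, 0.426, 0.074, 1.606, -0.034, 1.111, -0.067], TCP at [172.064, -652.662, 205.467] pointing down, gripper open.
Joint ranges: [-2.85, 2.85], [-0.5, 2.14], [-1.23, 1.37], [0.21, 2.46], [-1.02, 4.16], [0.16, 2.05], [-2.73, 2.73]. Speed limits (rad/s): [1.89, 1.89, 2.39, 2.39, 3.01, 3.01, 3.01].

### API

Orientations are given as a unit quaternion [x, y, z, w].
In Python, from station import state, vision, order gives the robot as it stands.
- The arm moves only by the tool drive_tool, never from a script. Its argument "commands" is one flat list of numbers, 7 for each row, row after row: the turn, a rotation vector about the tool's x, y, z in rad, then the shift along the tool's x, y, z in m, then the closure, from 0 (fully open) to 1 (shut). In form: [rx, ry, rz, dx, dy, dz, claw, rx, ry, rz, dx, dy, dz, claw, ...]. A call has 1 to 8 rows; each row shifts and turns the pose as measured when the row begins, along the tool's axes as they then stand; what a row does not reach is not made up. A row lasts 1/12 s, in which the tool goes at most 41.7 mm and 7.16 degrees, less where a joint would pass 70% of its speed; a pose out of reach is approached as far as the arm can. A call is refused whole if a number of a shift passes 0.0417 or a number of a turn 0.125, either way. A call with a gripper value outside its range is refused whole. The fingers move at their own pace and stop on an object; "squeeze" is the grip in N (left out, the last holds). Time passes only in rows, so rows that do not move let the fingers close. It gives the time, the measured TCP pose, the force and the opening at its end, in the units of the state.
- state(): the state, without advancing time (a new reading comes with each control period).
- vision.snapshot(name): name is "scene" or "side" or "wrist"; returns a dict with "image" (384x512x3 uint8, red, green, blue), "fx", "fy", "cx", "cy" (pixels), "k1" (the pictures are not rectified: a ray, as slopes to the right and down, at radius r is drawn at 1 + k1 r^2 times it, then the intrinsics apply), "T" (4x4, takes a point from camera to world coordinates). Camera axes: x right, y down, z forward; pixel columns grow to the right and rows downward; lengths in mm; the calibration is good to about 2 mm. A picture is of the moment at which its call begins. There is no depth.
- order.sign_off(): hands the job in, once; it reports no verdict.
The state is a dict: "t": time; "q": joint angles; "joint_vel": joint speeds; "joint_efforts": joint torques, N m; "tool_pos": TCP position; "ee_rot": TCP orientation; "contact_force": force on the tool from outside, world axes, zero at the start; "moment": the same for the moment, N m; "width": finger opening in mm.
Only numpy, scipy, OpenCV 4.12 (cv2) and the standard library are available. Lean on these libraries where they do the work, as an engineer would, in place of code of your own. Each camera call takes 0.05 s, during which the arm holds its last target.

## Working session

There is one attempt and no reset: what is moved stays moved. The work goes in short steps, Python scripts to look and compute and a tool call to move; the robot and the scene stay as the last step left them, time stands still between calls to the robot, and variables do not carry over. Pictures are saved under pics/ and viewed, and the job is handed in when it is done.

Besides the shell and the picture viewer there is one more tool, called after ">>>" in YAML: its name, and indented under it one key for each argument. drive_tool: Moves the arm, as the interface text tells. Its arguments: {"type":"object","properties":{"commands":{"type":"array","items":{"type":"number"}},"squeeze":{"type":"number"}},"required":["commands"]}

```bash
ls; mkdir -p pics
cat > h.py <<'E'
import numpy as np, cv2
from station import state, vision, order
def snap(n,name=None):
    s=vision.snapshot(n)
    if name: cv2.imwrite('pics/'+name+'.png',cv2.cvtColor(s['image'],cv2.COLOR_RGB2BGR))
    return s
def proj(s,P):
    P=np.atleast_2d(np.array(P,float));T=np.array(s['T'])
    c=(P-T[:3,3])@T[:3,:3]; a=c[:,:2]/c[:,2:]
    r2=(a**2).sum(1,keepdims=True); a=a*(1+s['k1']*r2)
    return np.c_[a[:,0]*s['fx']+s['cx'],a[:,1]*s['fy']+s['cy']]
def ray(s,u,v):
    p=cv2.undistortPoints(np.array([[[u,v]]],float),np.array([[s['fx'],0,s['cx']],[0,s['fy'],s['cy']],[0,0,1.]]),np.array([s['k1'],0,0,0.]))[0,0]
    T=np.array(s['T']);return T[:3,3],T[:3,:3]@np.array([p[0],p[1],1])
def onz(s,u,v,z):
    o,d=ray(s,u,v);return o+d*(z-o[2])/d[2]
E
python3 - <<'E'
from h import *
for n in ['scene','side','wrist']:
    s=snap(n,n+'0'); print(n,s['fx'],s['k1'],np.round(s['T'],3).tolist())
print(state())
E
```

```text
pics
scene 436.51485299122027 0.03742381644643672 [[0.174, 0.826, -0.536, 1296.233], [0.985, -0.14, 0.104, -210.307], [0.011, -0.546, -0.838, 1334.808], [0.0, 0.0, 0.0, 1.0]]
side 346.60693090990975 0.03528908758518495 [[-0.999, -0.019, 0.032, 492.225], [-0.035, 0.735, -0.677, 742.28], [-0.011, -0.678, -0.735, 1020.221], [0.0, 0.0, 0.0, 1.0]]
wrist 333.6317117913753 0.0019151288916675123 [[0.255, -0.94, -0.225, 236.733], [-0.967, -0.248, -0.059, -634.821], [-0.001, 0.233, -0.973, 384.618], [0.0, 0.0, 0.0, 1.0]]
{'t': 0.15, 'q': array([ 1.16348525,  0.42660829,  0.07385357,  1.60645394, -0.03403788,
        1.11081352, -0.06710353]), 'joint_vel': array([ 7.37786561e-04, -1.41579167e-03,  3.31346878e-04,  1.58699324e-04,
       -3.15998310e-04,  1.01055879e-05, -9.45811924e-04]), 'joint_efforts': array([ 5.10113285e-03, -9.36284852e+01,  3.66980731e+00, -4.54424608e+01,
       -4.87030938e-02,  1.78698666e-02,  9.26910388e-05]), 'tool_pos': array([ 171.97132163, -652.36806712,  204.92579401]), 'ee_rot': array([ 9.91703393e-01,  1.28546172e-01, -1.25800959e-04, -4.97049208e-04]), 'contact_force': array([ 0.52420671, -0.44343774, -0.2660614 ]), 'moment': array([-0.09743949,  0.02960879, -0.01387496]), 'width': 94.20501710120423}
```

View pics/scene0.png

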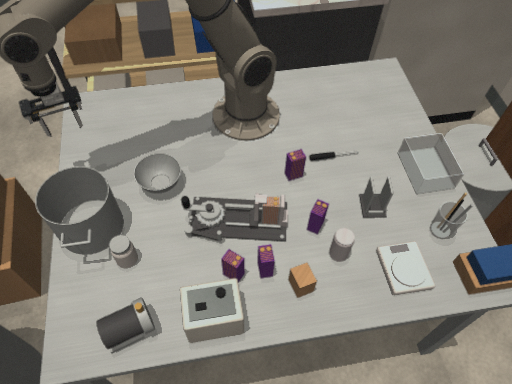

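View pics/side0.png

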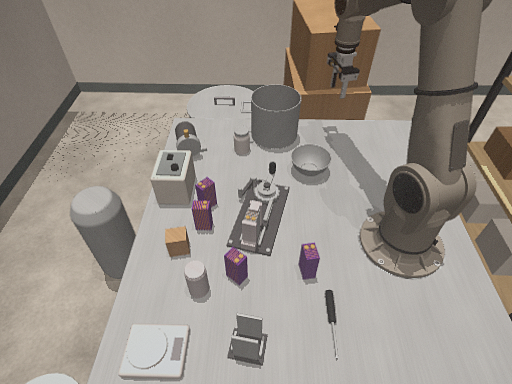

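Run:
```python
from h import *
a=cv2.imread('pics/scene0.png')[180:250,170:300]; cv2.imwrite('pics/s_c.png',cv2.resize(a,None,fx=6,fy=6,interpolation=2))
b=cv2.imread('pics/side0.png')[150:265,215:305]; cv2.imwrite('pics/d_c.png',cv2.resize(b,None,fx=5,fy=5,interpolation=2))
a=cv2.imread('pics/scene0.png')[165:225,340:410]; b=cv2.imread('pics/side0.png')[305:370,215:285]
cv2.imwrite('pics/r_c.png',np.hstack([cv2.resize(a,(400,360)),cv2.resize(b,(400,360))]))
```

```text
(no output)
```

View pics/s_c.png

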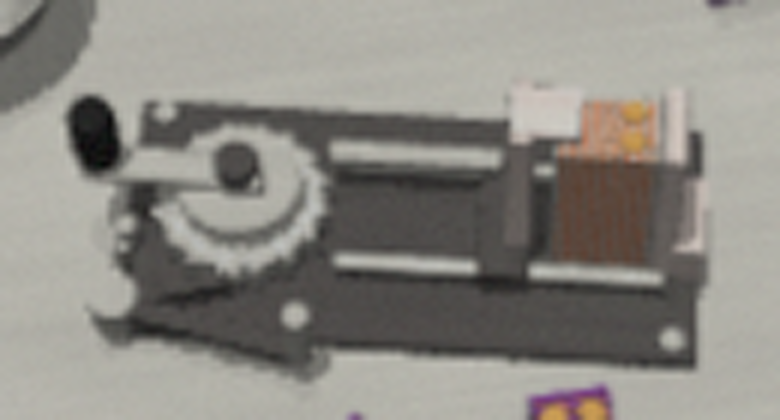

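View pics/d_c.png

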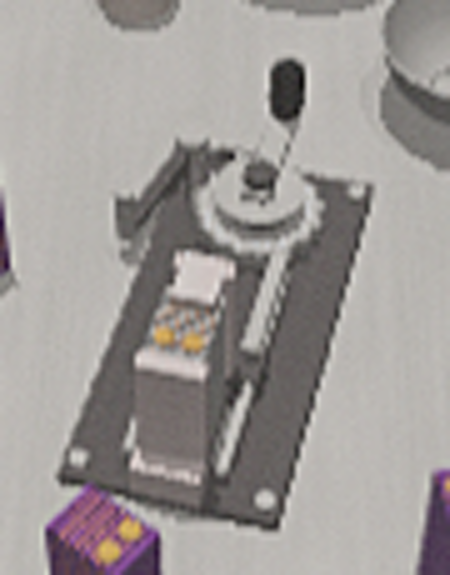

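View pics/r_c.png

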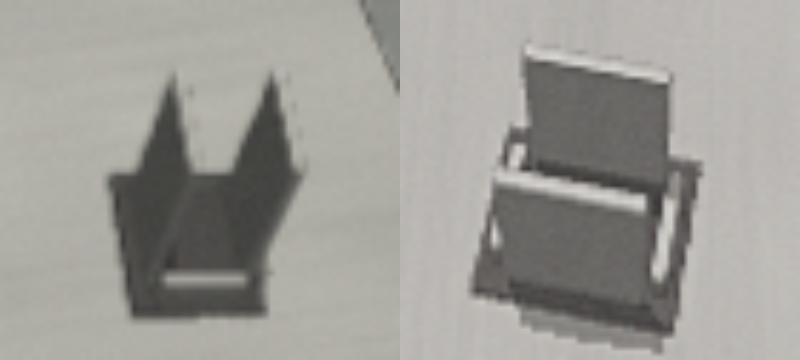

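```bash
cat > fit.py <<'E'
from h import *
def rigid(L,W):
    L=np.array(L,float);W=np.array(W,float);lm=L.mean(0);wm=W.mean(0)
    a=L-lm;b=W-wm;th=np.arctan2((a[:,0]*b[:,1]-a[:,1]*b[:,0]).sum(),(a*b).sum())
    R=np.array([[np.cos(th),-np.sin(th)],[np.sin(th),np.cos(th)]]);t=wm-R@lm
    return th,t,W-(L@R.T+t)
E
python3 - <<'E'
from fit import *
S=snap('scene');D=snap('side')
m=[(S,194.2,197,-80,-170),(S,285.8,241.2,80,170),(S,287,202.2,-80,170),(D,289,187,-80,-170),(D,271,255,-80,170),(D,227,246,80,170)]
W=[onz(s,u,v,12)[:2] for s,u,v,_,_ in m]
print(np.round(W,0).tolist());th,t,r=rigid([x[3:] for x in m],W);print('cradle',th,t,np.round(r,1).tolist())
m=[(S,358.9,194.2,-50,-42),(S,392.5,193.7,-50,42),(S,386.8,217,50,42),(S,362.8,217.5,50,-42),(D,234.3,328.5,50,-42),(D,267.5,334.2,-50,-42),(D,262.6,363.7,-50,42),(D,227.6,357.7,50,42)]
W=[onz(s,u,v,10)[:2] for s,u,v,_,_ in m]
print(np.round(W,0).tolist());th,t,r=rigid([x[3:] for x in m],W);print('rack',th,t,np.round(r,1).tolist())
E
```

```text
[[384.0, -255.0], [618.0, 36.0], [462.0, 74.0], [382.0, -251.0], [456.0, 78.0], [610.0, 45.0]]
cradle -0.22850446532701127 [ 498.5376499  -106.85292851] [[1.4, -0.7], [3.1, -4.9], [3.1, -2.7], [-0.3, 3.3], [-2.7, 0.9], [-4.5, 4.2]]
[[471.0, 343.0], [489.0, 465.0], [582.0, 411.0], [570.0, 326.0], [565.0, 333.0], [468.0, 347.0], [481.0, 427.0], [578.0, 415.0]]
rack -0.20580334318910587 [525.46790352 383.52198145] [[2.7, -9.5], [4.0, 30.6], [-1.2, -3.5], [3.7, -5.9], [-0.6, 1.3], [-0.0, -5.7], [-3.9, -7.7], [-4.7, 0.3]]
```

>>> drive_tool:
  commands: [0,0,0,0,0,-0.04,0,0,0,0,0,0,-0.04,0,0,0,0,0,0,-0.04,0,0,0,0,0,0,-0.04,0]

```text
t: 0.58
tool_pos: [170.9, -648.5, 359.9]
ee_rot: [0.992, 0.129, -0.002, -0.009]
contact_force: [1.0, -0.4, 0.8]
width: 94.1
```

```bash
cat > go.py <<'E'
from h import *
from scipy.spatial.transform import Rotation as Ro
# target: x y z yaw(of tool x in world)
def go(x,y,z,yaw):
    s=state();R=Ro.from_quat(s['ee_rot']);c,n=np.cos(yaw),np.sin(yaw)
    Rt=Ro.from_matrix(np.array([[c,n,0],[n,-c,0],[0,0,-1.]]))
    d=np.array([x,y,z])-s['tool_pos'];tz=R.as_matrix()[:,0]
    print('t',round(s['t'],2),'pos',np.round(s['tool_pos'],1),'yaw',round(np.arctan2(tz[1],tz[0]),3),'w',round(s['width'],1),'F',np.round(s['contact_force'],1),'q',np.round(s['q'],2))
    print('shift tool m',np.round(R.inv().apply(d)/1000,4),'in target axes',np.round(Rt.inv().apply(d)/1000,4),'rot',np.round((R.inv()*Rt).as_rotvec(),3))
if __name__=='__main__':
    import sys; go(*map(float,sys.argv[1:5]))
E
python3 go.py 550 -115 350 -0.23
```

```text
t 0.58 pos [ 170.9 -648.5  359.9] yaw 0.258 w 94.1 F [ 1.  -0.4  0.8] q [ 1.15  0.34  0.09  1.39 -0.03  1.42 -0.07]
shift tool m [ 0.5027 -0.4189  0.0167] in target axes [ 0.2475 -0.6059  0.0099] rot [-0.018  0.006  0.488]
```

>>> drive_tool:
  commands: [0,0,0.06,0.03,-0.026,0,1,0,0,0.06,0.029,-0.028,0,1,0,0,0.06,0.027,-0.03,0,1,0,0,0.06,0.025,-0.031,0,1,0,0,0.06,0.023,-0.033,0,1,0,0,0.06,0.02,-0.034,0,1,0,0,0.06,0.018,-0.036,0,1,0,0,0.06,0.016,-0.037,0,1]
  squeeze: 20

```text
t: 1.25
tool_pos: [351.0, -383.5, 371.6]
ee_rot: [0.992, -0.127, -0.001, 0.0]
contact_force: [1.4, -0.9, 1.0]
width: 43.7
```

```bash
python3 go.py 550 -115 350 -0.23
```

```text
t 1.25 pos [ 351.  -383.5  371.6] yaw -0.256 w 43.7 F [ 1.4 -0.9  1. ] q [ 0.76  0.06 -0.06  1.71  0.01  1.37 -1.13]
shift tool m [ 0.1247 -0.3101  0.0211] in target axes [ 0.1326 -0.3068  0.0216] rot [ 0.     0.002 -0.026]
```

>>> drive_tool:
  commands: [0,0,0,0.016,-0.038,0.002,1,0,0,0,0.016,-0.038,0.002,1,0,0,0,0.016,-0.038,0.002,1,0,0,0,0.016,-0.038,0.002,1,0,0,0,0.016,-0.038,0.002,1,0,0,0,0.016,-0.038,0.002,1,0,0,0,0.016,-0.038,0.002,1,0,0,0,0.016,-0.038,0.002,1]

```text
t: 1.92
tool_pos: [551.3, -117.3, 357.6]
ee_rot: [0.991, -0.131, 0.001, 0.001]
contact_force: [1.9, -1.4, 0.5]
width: 0.5
```

```bash
python3 go.py 550 -115 350 -0.23
python3 - <<'E'
from h import *
s=snap('wrist','w1')
a=cv2.imread('pics/w1.png');cv2.imwrite('pics/w1b.png',cv2.resize(a,(800,600),interpolation=2))
E
```

```text
t 1.92 pos [ 551.3 -117.3  357.6] yaw -0.263 w 0.5 F [ 1.9 -1.4  0.5] q [ 0.39  0.16 -0.34  1.64  0.06  1.35 -1.79]
shift tool m [-0.0019 -0.0019  0.0076] in target axes [-0.0018 -0.002   0.0076] rot [ 0.003 -0.003 -0.033]
```

View pics/w1b.png

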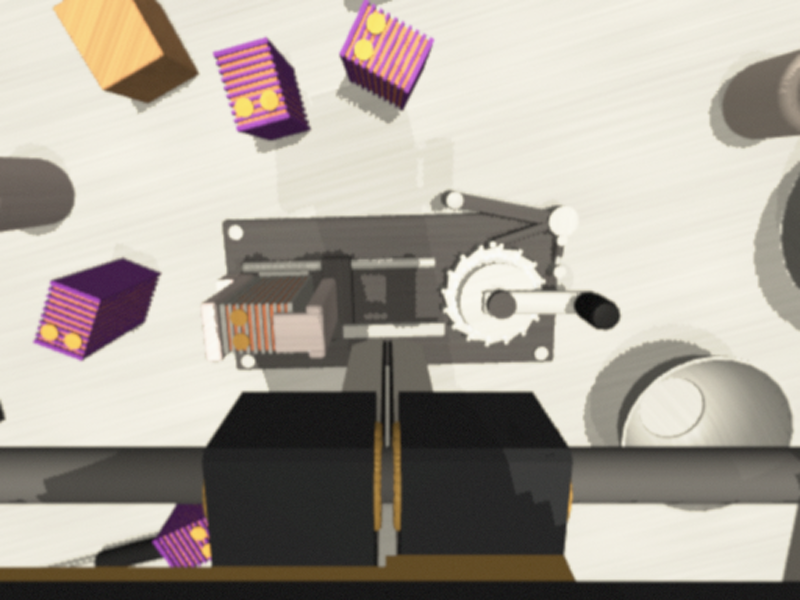

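The wide view shows five chiller-shaped blocks. Purple ones, which I rule out, are at (260,90), (387,55), (95,310) and (190,530). The copper and steel one at (250,320) stands in the cradle under the keeper lip, so that is the one to take. The pawl post is at (454,200), the crank hub at (500,302) and the knob at (598,311).

Run:
```python
from fit import *
s=snap('wrist')
k=.64
m=[(223,221,80,170),(553,361,-80,-170),(238,370,-80,170)]
W=[onz(s,u*k,v*k,12)[:2] for u,v,_,_ in m]
th,t,r=rigid([x[2:] for x in m],W);print('cradle',th,t,np.round(r,1).tolist())
R=np.array([[np.cos(th),-np.sin(th)],[np.sin(th),np.cos(th)]])
for n,u,v,z in [('post',454,200,70),('pivot',563,220,40),('hub',500,302,66),('knobtop',604,314,112),('lip far L',273,353,143),('chtop',208,305,132)]:
    p=onz(s,u*k,v*k,z)[:2]; print(n,np.round(p,1),np.round(R.T@(p-t),1))
a=cv2.imread('pics/w1.png')[115:245,120:400];cv2.imwrite('pics/w1c.png',cv2.resize(a,None,fx=2.8,fy=2.8,interpolation=2))
```

```text
cradle -0.22447560987412346 [ 501.11612391 -102.38328806] [[-1.4, -1.1], [1.2, 2.3], [0.2, -1.3]]
post [ 582.2 -177.2] [ 95.7 -54.9]
pivot [ 535.7 -276.1] [  72.4 -161.7]
hub [ 480.1 -198.3] [  0.8 -98.2]
knobtop [ 461.4 -273.9] [  -0.6 -176.1]
lip far L [507.3  -3. ] [-16.1  98.3]
chtop [556.   38.7] [ 22.1 149.7]
```

View pics/w1c.png

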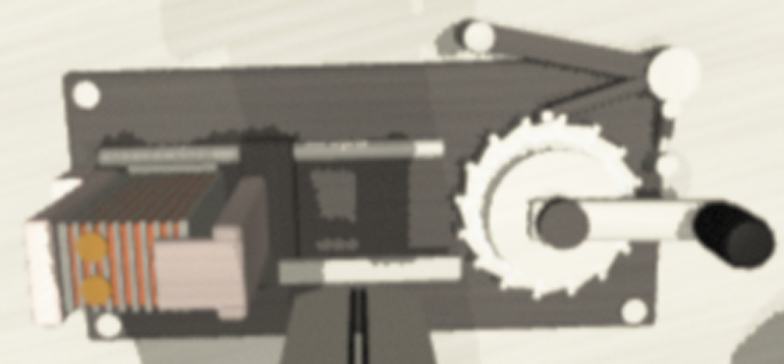

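```bash
python3 go.py 555 -177 100 -0.2265
```

```text
t 2.02 pos [ 553.1 -112.6  356.7] yaw -0.254 w 0.5 F [-1.  -1.2  0.1] q [ 0.39  0.16 -0.34  1.64  0.06  1.35 -1.79]
shift tool m [0.0176 0.0618 0.2567] in target axes [0.0163 0.0623 0.2567] rot [ 0.    -0.002 -0.028]
```

>>> drive_tool:
  commands: [0,0,-0.014,0.003,0.01,0.035,1,0,0,-0.014,0.003,0.01,0.035,1,0,0,0,0.003,0.01,0.035,1,0,0,0,0.003,0.01,0.035,1,0,0,0,0.003,0.01,0.035,1,0,0,0,0.003,0.01,0.035,1,0,0,0,0,0,0.03,1,0,0,0,0,0,0,1]

```text
t: 2.68
tool_pos: [560.0, -175.8, 109.7]
ee_rot: [0.994, -0.109, 0.004, 0.0]
contact_force: [-0.9, 0.2, -0.7]
width: 0.4
```

```bash
python3 go.py 555 -177 48 -0.2265
python3 - <<'E'
from h import *
s=snap('wrist','w2')
E
```

```text
t 2.68 pos [ 560.  -175.8  109.7] yaw -0.218 w 0.4 F [-0.9  0.2 -0.7] q [ 0.43  0.4  -0.3   1.89  0.15  0.87 -1.73]
shift tool m [-0.0051  0.0022  0.0616] in target axes [-0.0046  0.0023  0.0617] rot [-0.    -0.008  0.008]
```

View pics/w2.png

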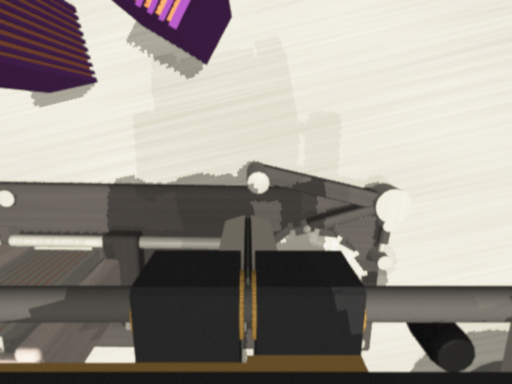

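```bash
python3 - <<'E'
from h import *
s=snap('wrist'); print(onz(s,258.5,182.5,70))
E
python3 go.py 554 -178 48 -0.2265
```

```text
[ 578.31700893 -187.29672169   70.        ]
t 2.78 pos [ 562.7 -176.   114.9] yaw -0.218 w 0.4 F [ 1.1 -0.3  0.3] q [ 0.43  0.39 -0.3   1.88  0.15  0.87 -1.73]
shift tool m [-0.009   0.0038  0.0668] in target axes [-0.0081  0.0039  0.0669] rot [-0.    -0.014  0.008]
```

>>> drive_tool:
  commands: [0,-0.008,0.008,-0.005,0.002,0.015,1,0,0,0,0,0,0.02,1,0,0,0,0,0,0.02,1,0,0,0,0,0,0.006,1,0,0,0,0,0,0,1]

```text
t: 3.2
tool_pos: [564.7, -177.9, 63.1]
ee_rot: [0.994, -0.113, 0.01, 0.002]
contact_force: [-0.4, -0.6, 0.1]
width: 0.4
```

```bash
python3 go.py 554 -178 48 -0.2265
python3 - <<'E'
from h import *
s=snap('wrist','w3')
s=snap('scene','s3');a=cv2.imread('pics/s3.png')[170:260,160:310];cv2.imwrite('pics/s3c.png',cv2.resize(a,None,fx=5,fy=5,interpolation=2))
E
```

```text
t 3.2 pos [ 564.7 -177.9   63.1] yaw -0.227 w 0.4 F [-0.4 -0.6  0.1] q [ 0.42  0.46 -0.28  1.92  0.18  0.77 -1.76]
shift tool m [-0.0107  0.0025  0.0148] in target axes [-0.0104  0.0025  0.0151] rot [ 0.001 -0.021 -0.   ]
```

View pics/w3.png

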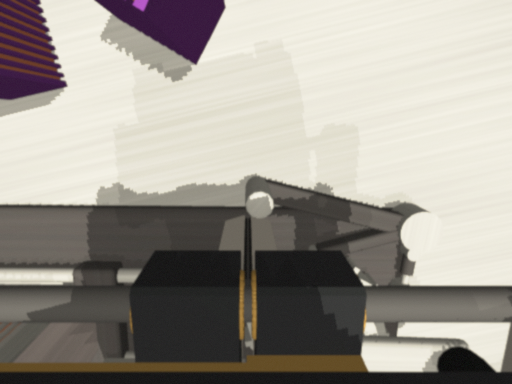

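View pics/s3c.png

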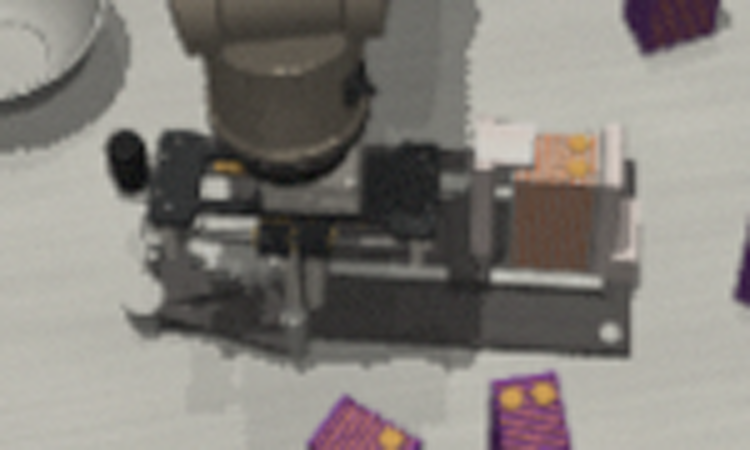

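```bash
python3 - <<'E'
from h import *
s=snap('wrist'); print(onz(s,260,204,70)); print(np.round(s['T'],3))
s=snap('wrist','w4'); print(onz(s,260,204,70)); print(np.round(s['T'],3))
E
python3 go.py 554 -178 48 -0.2265
```

```text
[ 580.40544045 -188.04696497   70.        ]
[[-2.25000e-01 -9.52000e-01 -2.06000e-01  6.26484e+02]
 [-9.74000e-01  2.20000e-01  4.60000e-02 -1.91497e+02]
 [ 1.00000e-03  2.11000e-01 -9.78000e-01  2.45145e+02]
 [ 0.00000e+00  0.00000e+00  0.00000e+00  1.00000e+00]]
[ 580.44111093 -188.10988018   70.        ]
[[-2.25000e-01 -9.52000e-01 -2.06000e-01  6.26490e+02]
 [-9.74000e-01  2.20000e-01  4.60000e-02 -1.91552e+02]
 [ 1.00000e-03  2.11000e-01 -9.78000e-01  2.45206e+02]
 [ 0.00000e+00  0.00000e+00  0.00000e+00  1.00000e+00]]
t 3.4 pos [ 565.1 -178.1   63.9] yaw -0.227 w 0.7 F [-0.4  0.4  0. ] q [ 0.42  0.46 -0.28  1.92  0.18  0.77 -1.76]
shift tool m [-0.0112  0.0024  0.0156] in target axes [-0.0109  0.0024  0.0159] rot [ 0.001 -0.022 -0.   ]
```

>>> drive_tool:
  commands: [0,-0.02,0,-0.007,0.009,0,1,0,0,0,0,0,0,1,0,0,0,0,0,0.012,1,0,0,0,0,0,0,1,0,0,0,0,0,0,1]

```text
t: 3.82
tool_pos: [556.9, -187.3, 53.9]
ee_rot: [0.994, -0.114, 0.002, 0.001]
contact_force: [0.6, -0.4, 0.2]
width: 0.2
```

```bash
python3 go.py 554 -188 50 -0.2265
python3 - <<'E'
from h import *
s=snap('wrist','w5')
E
```

```text
t 3.82 pos [ 556.9 -187.3   53.9] yaw -0.228 w 0.2 F [ 0.6 -0.4  0.2] q [ 0.43  0.47 -0.28  1.92  0.18  0.77 -1.74]
shift tool m [-0.0027  0.0014  0.0039] in target axes [-0.0027  0.0014  0.0039] rot [ 0.002 -0.005 -0.001]
```

View pics/w5.png

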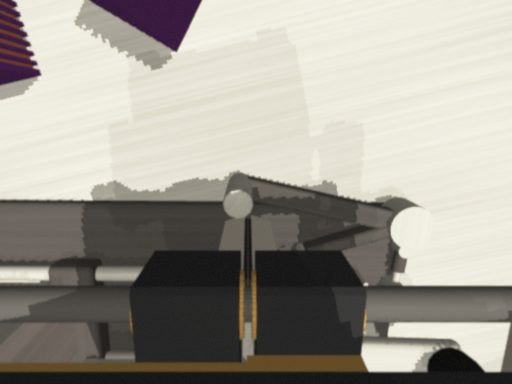

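>>> drive_tool:
  commands: [0,0,0,0.008,0.001,0.001,1,0,0,0,0.008,0.002,0.001,1,0,0,0,0.008,0.002,0,1,0,0,0,0.008,0.002,0,1,0,0,0,0.008,0.002,0,1,0,0,0,0.006,0.002,0,1]

```text
t: 4.37
tool_pos: [594.9, -206.2, 49.7]
ee_rot: [0.994, -0.113, -0.007, -0.001]
contact_force: [-51.7, 27.9, 40.0]
width: 0.8
```

```bash
python3 go.py 554 -188 50 -0.2265
python3 - <<'E'
from h import *
s=snap('wrist','w6')
E
```

```text
t 4.37 pos [ 594.9 -206.2   49.7] yaw -0.227 w 0.8 F [-51.7  27.9  40. ] q [ 0.43  0.54 -0.27  1.81  0.19  0.83 -1.72]
shift tool m [-0.044  -0.0085  0.0004] in target axes [-0.044  -0.0085 -0.0003] rot [ 0.     0.014 -0.   ]
```

View pics/w6.png

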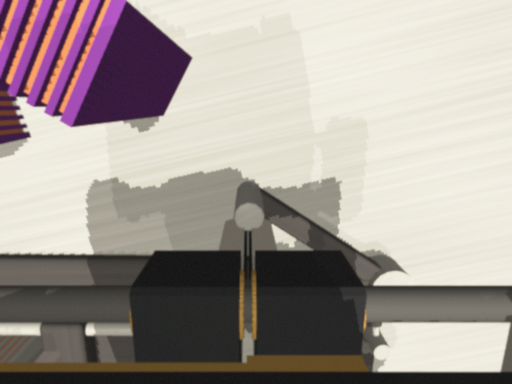

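>>> drive_tool:
  commands: [0,0,0,-0.012,-0.002,0,1,0,0,0,-0.015,-0.002,0,1,0,0,0,0,0,-0.01,1,0,0,0,0,0,-0.03,1,0,0,0,0,0,-0.03,1,0,0,0,0,0,-0.03,1,0,0,0,0,0,-0.02,1,0,0,0,0,0,0,1]

```text
t: 5.08
tool_pos: [572.6, -197.1, 174.4]
ee_rot: [0.994, -0.113, -0.012, -0.002]
contact_force: [0.7, 0.2, 0.3]
width: 0.2
```

```bash
python3 - <<'E'
from h import *
s=snap('wrist','w7')
s=snap('wrist','w7')
E
python3 go.py 480 -245 250 -0.2265
```

```text
t 5.18 pos [ 571.1 -196.8  171. ] yaw -0.226 w 0.5 F [-0.7 -0.2 -0.2] q [ 0.46  0.38 -0.3   1.77  0.12  1.05 -1.68]
shift tool m [-0.0802  0.0672 -0.0768] in target axes [-0.078   0.0674 -0.079 ] rot [-0.002  0.029  0.001]
```

View pics/w7.png

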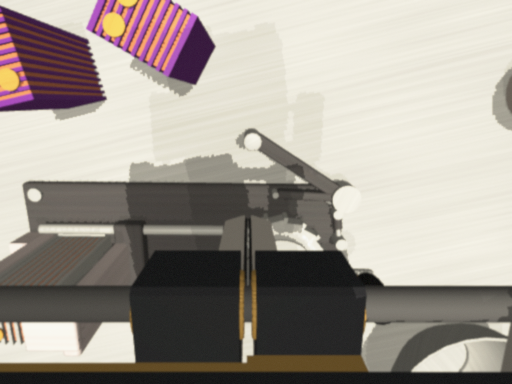

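```bash
python3 go.py 548 -140 330 -0.2265
```

```text
t 5.18 pos [ 571.1 -196.8  171. ] yaw -0.226 w 0.5 F [-0.7 -0.2 -0.2] q [ 0.46  0.38 -0.3   1.77  0.12  1.05 -1.68]
shift tool m [-0.0398 -0.0505 -0.1578] in target axes [-0.0353 -0.0502 -0.159 ] rot [-0.002  0.029  0.001]
```

>>> drive_tool:
  commands: [0,0.028,0,-0.007,-0.01,-0.03,1,0,0,0,-0.007,-0.01,-0.03,1,0,0,0,-0.007,-0.01,-0.03,1,0,0,0,-0.007,-0.01,-0.03,0.3,0,0,0,-0.007,-0.01,-0.03,0.3,0,0,0,0,0,0,0.3,0,0,0,0,0,0,0.3]
  squeeze: 10

```text
t: 5.77
tool_pos: [547.5, -139.3, 318.9]
ee_rot: [0.994, -0.113, -0.006, -0.003]
contact_force: [0.8, -0.3, -0.5]
width: 24.0
```

```bash
python3 - <<'E'
from h import *
snap('wrist');s=snap('wrist','w8');np.save('w8T.npy',s['T'])
a=cv2.imread('pics/w8.png');cv2.imwrite('pics/w8b.png',cv2.resize(a,(800,600),interpolation=2))
E
python3 go.py 548 -140 330 -0.2265
```

```text
t 5.87 pos [ 547.4 -139.4  318.3] yaw -0.227 w 31.7 F [-0.7  0.1  0.3] q [ 0.43  0.19 -0.33  1.68  0.06  1.29 -1.72]
shift tool m [ 0.0005  0.0004 -0.0117] in target axes [ 0.0007  0.0004 -0.0117] rot [-0.004  0.014 -0.   ]
```

View pics/w8b.png

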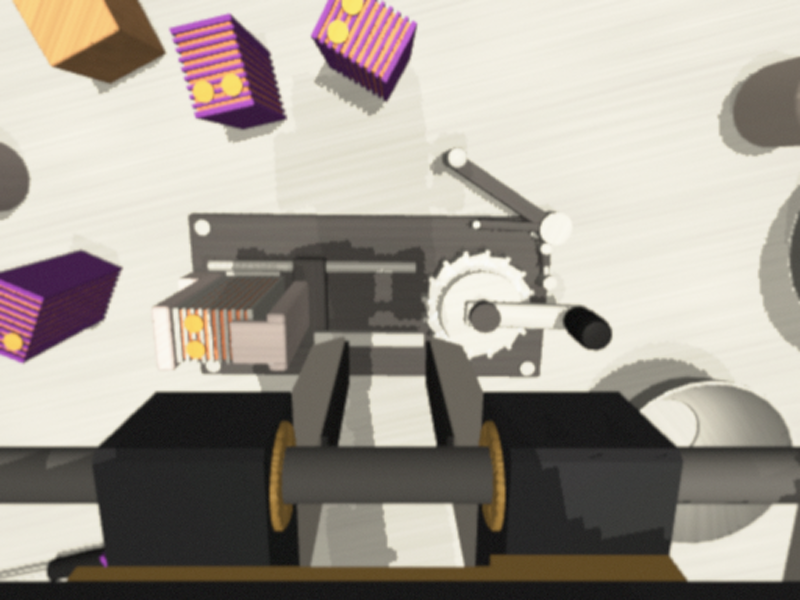

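```bash
python3 - <<'E'
from fit import *
s=snap('wrist');k=.64
m=[(190,214,80,170),(539,377,-80,-170),(550,216,80,-170)]
W=[onz(s,u*k,v*k,12)[:2] for u,v,_,_ in m]
for sel in ([0,1],[0,1,2]):
    th,t,r=rigid([m[i][2:] for i in sel],[W[i] for i in sel]);print('cradle',th,t,np.round(r,1).tolist())
th,t,r=rigid([m[i][2:] for i in [0,1]],[W[i] for i in [0,1]])
R=np.array([[np.cos(th),-np.sin(th)],[np.sin(th),np.cos(th)]])
for n,u,v,z in [('post',457,158,70),('pivot',557,228,50),('hub',485,317,66),('knobtop',596,332,112),('ch top +x+y? jaw corner',158,305,136),('ch jaw -x',156,367,136),('lip far -x',233,361,143),('lip far +x',233,321,143)]:
    p=onz(s,u*k,v*k,z)[:2]; print(n,np.round(p,1),np.round(R.T@(p-t),1))
for P in [(0,-100,64),(0,-180,112),(-20,-180,112)]:
    w=R@np.array(P[:2])+t; print(P,w,proj(s,[[*w,P[2]]])/k)
E
python3 - <<'E'
import cv2
a=cv2.imread('pics/w8.png')[85:250,90:400];cv2.imwrite('pics/w8c.png',cv2.resize(a,None,fx=2.5,fy=2.5,interpolation=2))
E
```

```text
cradle -0.23694214364065072 [ 496.70510729 -110.95101764] [[-1.6, -2.0], [1.6, 2.0]]
cradle -0.23321565775447942 [ 497.07238529 -109.33737827] [[-1.4, -4.1], [0.7, 0.8], [0.7, 3.2]]
post [ 607.4 -209.1] [130.7 -69.4]
pivot [ 531.1 -283.7] [  74.  -159.9]
hub [ 472.  -207.6] [ -1.3 -99.7]
knobtop [ 456.1 -283.5] [   1.1 -177.2]
ch top +x+y? jaw corner [556.6  28.1] [ 25.6 149.3]
ch jaw -x [511.7  45.3] [-22.1 155.4]
lip far -x [505.7 -14.5] [-13.9  95.8]
lip far +x [534.6 -23.5] [16.3 94. ]
(0, -100, 64) [ 473.23197652 -208.15704694] [[484.9876626  314.90023763]]
(0, -180, 112) [ 454.4534719  -285.92187038] [[599.41010768 333.35924241]]
(-20, -180, 112) [ 435.01226604 -281.22724422] [[596.59462535 357.64111685]]
```

View pics/w8c.png

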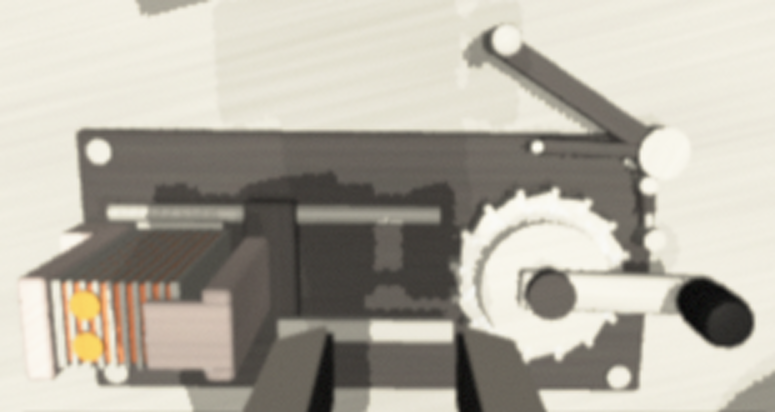

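```bash
python3 - <<'E'
from fit import *
s=snap('wrist');k=.64
print(onz(s,640*k,420*k,75),onz(s,745*k,385*k,75))
S=snap('scene');
for u,v in [(135,170),(181,172),(158,155)]: print(onz(S,u,v,75))
E
python3 go.py 455 -285 180 -0.235
```

```text
[ 350.20298877 -323.15171743   75.        ] [ 363.34723035 -415.47637329   75.        ]
[ 274.64529124 -450.64388164   75.        ]
[ 310.74723915 -288.70100011   75.        ]
[ 218.16085089 -365.43997481   75.        ]
t 6.02 pos [ 546.9 -139.8  317.5] yaw -0.228 w 43.8 F [ 0.7 -0.1  0.3] q [ 0.43  0.19 -0.33  1.68  0.06  1.29 -1.72]
shift tool m [-0.0546  0.1627  0.1378] in target axes [-0.0556  0.1626  0.1375] rot [-0.004  0.016  0.007]
```

>>> drive_tool:
  commands: [0,0.015,0.007,-0.008,0.023,0.02,0.4,0,0,0,-0.008,0.023,0.02,0.4,0,0,0,-0.008,0.023,0.02,0.4,0,0,0,-0.008,0.023,0.02,0.4,0,0,0,-0.008,0.023,0.02,0.4,0,0,0,-0.008,0.023,0.02,0.4,0,0,0,-0.008,0.023,0.02,0.4,0,0,0,0,0,0,0.4]
  squeeze: 15

```text
t: 6.68
tool_pos: [448.6, -287.7, 164.0]
ee_rot: [0.993, -0.116, -0.004, -0.004]
contact_force: [-0.7, -1.0, -0.4]
width: 56.1
```

```bash
python3 - <<'E'
from h import *
snap('wrist');s=snap('wrist','w9')
E
python3 go.py 455 -285 180 -0.235
```

```text
t 6.78 pos [ 452.2 -285.   167. ] yaw -0.23 w 56.4 F [0.8 0.  0.4] q [ 0.64  0.25 -0.23  1.94  0.06  0.96 -1.42]
shift tool m [ 0.0026 -0.0007 -0.013 ] in target axes [ 0.0027 -0.0006 -0.013 ] rot [-0.008  0.004  0.005]
```

View pics/w9.png

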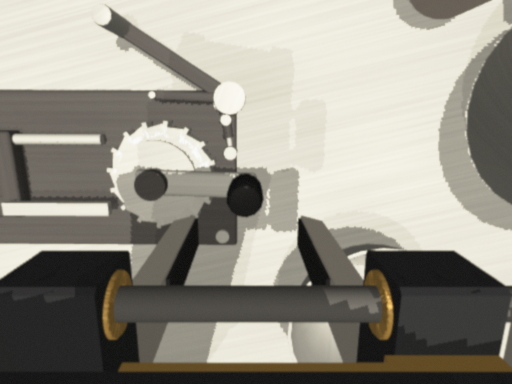

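```bash
python3 - <<'E'
from h import *
s=snap('wrist'); print(onz(s,245,198,112),onz(s,151,184,66))
E
python3 go.py 455 -285 75 -0.235
```

```text
[ 457.09144485 -283.36336382  112.        ] [ 475.71319201 -203.70077341   66.        ]
t 6.83 pos [ 453.6 -284.3  168. ] yaw -0.229 w 56.6 F [ 0.1 -0.2  0.5] q [ 0.64  0.25 -0.23  1.94  0.06  0.96 -1.42]
shift tool m [0.0017 0.0011 0.093 ] in target axes [0.0015 0.0004 0.093 ] rot [-0.007  0.002  0.006]
```

>>> drive_tool:
  commands: [0,0,0.006,0.003,0,0.03,0.4,0,0,0,0,0,0.03,0.4,0,0,0,0,0,0.02,0.4,0,0,0,0,0,0.006,0.4,0,0,0,0,0,0,0.4]

```text
t: 7.25
tool_pos: [464.3, -281.3, 83.9]
ee_rot: [0.993, -0.114, 0.004, -0.003]
contact_force: [0.2, 0.1, -0.3]
width: 56.1
```

```bash
python3 go.py 457 -284 76 -0.235
```

```text
t 7.25 pos [ 464.3 -281.3   83.9] yaw -0.229 w 56.1 F [ 0.2  0.1 -0.3] q [ 0.62  0.37 -0.22  2.    0.1   0.78 -1.46]
shift tool m [-0.0065  0.0043  0.0078] in target axes [-0.0064  0.0043  0.0079] rot [-0.007 -0.007  0.006]
```

>>> drive_tool:
  commands: [0,-0.007,0.006,-0.0065,0.004,0.007,0.4,0,0,0,0,0,0,0.4,0,0,0,0,0,0,0.73,0,0,0,0,0,0,0.73,0,0,0,0,0,0,0.73]
  squeeze: 15

```text
t: 7.67
tool_pos: [459.6, -283.8, 80.9]
ee_rot: [0.993, -0.116, 0.003, -0.003]
contact_force: [0.2, 0.3, -0.2]
width: 39.6
```

```bash
python3 go.py 457 -284 76 -0.235
```

```text
t 7.67 pos [ 459.6 -283.8   80.9] yaw -0.233 w 39.6 F [ 0.2  0.3 -0.2] q [ 0.62  0.37 -0.22  2.01  0.1   0.77 -1.46]
shift tool m [-0.0025  0.0008  0.0049] in target axes [-0.0025  0.0008  0.0049] rot [-0.006 -0.005  0.002]
```

>>> drive_tool:
  commands: [0,0,0,-0.0025,0,0.003,1,0,0,0,0,0,0,1,0,0,0,0,0,0,1,0,0,0,0,0,0,1]
  squeeze: 15

```text
t: 8.0
tool_pos: [456.7, -284.9, 78.6]
ee_rot: [0.993, -0.117, 0.004, -0.001]
contact_force: [2.4, 0.2, -1.9]
width: 27.5
```

```bash
python3 go.py 457 -284 76 -0.235
```

```text
t 8.0 pos [ 456.7 -284.9   78.6] yaw -0.234 w 27.5 F [ 2.4  0.2 -1.9] q [ 0.62  0.37 -0.22  2.02  0.11  0.76 -1.46]
shift tool m [ 0.     -0.0009  0.0026] in target axes [ 0.     -0.0009  0.0026] rot [-0.004 -0.007  0.001]
```

>>> drive_tool:
  commands: [0,0,0,-0.0104,-0.0007,0,1,0,0,0,-0.0103,-0.002,0,1,0,0,0,-0.0099,-0.0034,0,1,0,0,0,-0.0094,-0.0046,0,1]
  squeeze: 15

```text
t: 8.33
tool_pos: [421.6, -264.6, 78.6]
ee_rot: [0.993, -0.117, 0.006, -0.001]
contact_force: [7.4, 3.2, -4.6]
width: 27.2
```

```bash
cat > arc.py <<'E'
from go import *
th=-.235;t=np.array([496.9,-110.3]);R=np.array([[np.cos(th),-np.sin(th)],[np.sin(th),np.cos(th)]])
s=state();d=R.T@(s['tool_pos'][:2]-t)-[0,-100]
a=np.degrees(np.arctan2(d[1],d[0]))%360
print('alpha',a,'r',np.hypot(*d),'drum',np.radians(a-165),'z',s['tool_pos'][2],'F',np.round(s['contact_force'],1),'w',s['width'],'t',s['t'])
p=d
for b in np.arange(a-7.5,164,-7.5):
    q=80*np.array([np.cos(np.radians(b)),np.sin(np.radians(b))]); e=R@(q-p);
    T=Ro.from_quat(s['ee_rot']).inv().apply([*e,0]);print(round(b,1),np.round(T,1));p=q
E
python3 arc.py
```

```text
alpha 241.09590815775584 r 77.2001116897398 drum 1.328124144648052 z 78.6343562990437 F [ 7.4  3.2 -4.6] w 27.21680572782733 t 8.3333
233.6 [-10.2  -3.2  -0.1]
226.1 [-8.  -6.8 -0.1]
218.6 [-7.  -7.7 -0.1]
211.1 [-6.  -8.6 -0. ]
203.6 [-4.8 -9.3 -0. ]
196.1 [-3.5 -9.8 -0. ]
188.6 [ -2.2 -10.2   0. ]
181.1 [ -0.9 -10.4   0. ]
173.6 [  0.5 -10.5   0. ]
166.1 [  1.9 -10.3   0.1]
```

Tracking well, so I continue the arc.

>>> drive_tool:
  commands: [0,0,0,-0.0095,-0.0045,0,1,0,0,0,-0.008,-0.0068,0,1,0,0,0,-0.007,-0.0077,0,1,0,0,0,-0.006,-0.0086,0,1]

```text
t: 8.67
tool_pos: [399.4, -226.2, 79.0]
ee_rot: [0.993, -0.116, 0.01, -0.002]
contact_force: [15.2, -0.2, -15.6]
width: 27.5
```

```bash
python3 arc.py
```

```text
alpha 207.5871084751381 r 76.55320360061992 drum 0.7432852617951416 z 79.01914137607356 F [ 15.2  -0.2 -15.6] w 27.4505311686491 t 8.6667
200.1 [-7.3 -8.  -0.1]
192.6 [ -2.9 -10.1   0. ]
185.1 [ -1.6 -10.3   0. ]
177.6 [ -0.2 -10.5   0.1]
170.1 [  1.2 -10.4   0.1]
```

>>> drive_tool:
  commands: [0,0,0,-0.003,-0.0095,0,1,0,0,0,-0.0015,-0.01,0,1,0,0,0,0,-0.0103,0,1]

```text
t: 8.92
tool_pos: [398.6, -194.2, 79.0]
ee_rot: [0.993, -0.116, 0.01, -0.001]
contact_force: [1.1, -3.7, -5.4]
width: 27.7
```

```bash
python3 arc.py
```

```text
alpha 183.35495101852624 r 76.20066878502743 drum 0.3203543293155695 z 78.98025331452864 F [ 1.1 -3.7 -5.4] w 27.741736146240083 t 8.9167
175.9 [ -3.7 -10.3  -0. ]
168.4 [  1.5 -10.4   0.1]
```

>>> drive_tool:
  commands: [0,0,0,0.0003,-0.01,0,1,0,0,0,0.0015,-0.009,0,1,0,0,0,0.001,-0.004,0,1,0,0,0,0,0,0,1]

```text
t: 9.25
tool_pos: [406.5, -169.9, 79.1]
ee_rot: [0.993, -0.115, 0.011, 0.0]
contact_force: [7.1, -7.2, -13.6]
width: 27.3
```

```bash
python3 arc.py
```

```text
alpha 164.13381675038795 r 76.93796987201648 drum -0.015117749631354161 z 79.14215152908115 F [  7.1  -7.2 -13.6] w 27.33819862633418 t 9.25
```

>>> drive_tool:
  commands: [0,0,0,0.001,-0.004,0,1,0,0,0,0.001,-0.003,0,1,0,0,0,0,0,0,1]

```text
t: 9.5
tool_pos: [406.6, -168.5, 79.1]
ee_rot: [0.993, -0.117, 0.01, 0.004]
contact_force: [5.0, -9.3, -4.8]
width: 27.4
```

```bash
python3 arc.py;python3 - <<'E'
from h import *
snap('wrist');s=snap('wrist','w10')
s=snap('scene','s10');a=cv2.imread('pics/s10.png')[150:260,160:310];cv2.imwrite('pics/s10c.png',cv2.resize(a,None,fx=5,fy=5,interpolation=2))
E
```

```text
alpha 163.22938355556548 r 77.57181222401199 drum -0.03090308674533766 z 79.0774854734173 F [ 5.  -9.3 -4.8] w 27.35767021764004 t 9.5
```

View pics/w10.png

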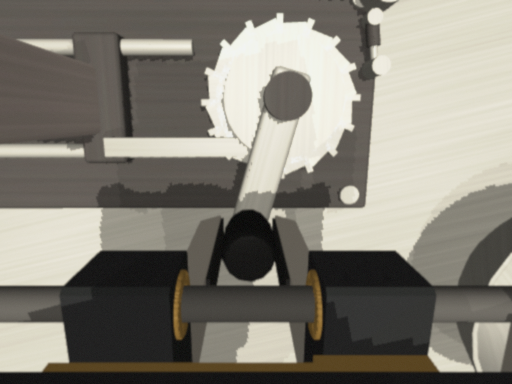

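View pics/s10c.png

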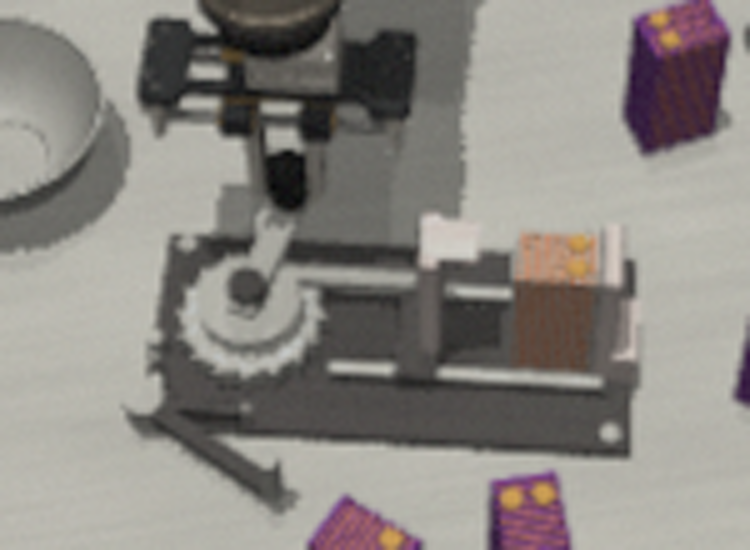

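>>> drive_tool:
  commands: [0,0,0,0,0,0,0.4,0,0,0,0,0,0,0.4,0,0,0,0,0,0,0.4,0,0,0,0,0,-0.02,0.2,0,0,0,0,0,-0.035,0.1,0,0,0,0,0,-0.035,0,0,0,0,0,0,-0.035,0,0,0,0,0,0,-0.035,0]

```text
t: 10.32
tool_pos: [396.1, -161.9, 238.7]
ee_rot: [0.993, -0.116, 0.002, 0.002]
contact_force: [1.2, -0.4, 0.9]
width: 77.0
```

```bash
python3 - <<'E'
from h import *
S=snap('scene','s11')
for n,u,v,z in [('purpA base',296,180,0),('purpB top',318,205,120),('purpB base',317,230,0),('scrdr L',310,157,5),('scrdr R',357,152,5),('can/jar top',344,237,110),('base',340,257,0),('rackc',374,206,10),('purpC',266,275,0),('carton',303,290,0)]: print(n,np.round(onz(S,u,v,z)))
a=cv2.imread('pics/s11.png')[120:300,270:420];cv2.imwrite('pics/s11c.png',cv2.resize(a,None,fx=3.3,fy=3.3,interpolation=2))
E
python3 go.py 524 30 300 1.336
```

```text
purpA base [362. 132.   0.]
purpB top [558. 150. 120.]
purpB base [587. 156.   0.]
scrdr L [266. 210.   5.]
scrdr R [272. 399.   5.]
can/jar top [685. 204. 110.]
base [702. 206.   0.]
rackc [530. 381.  10.]
purpC [724. -53.   0.]
carton [796.  55.   0.]
t 10.37 pos [ 398.8 -162.6  245.1] yaw -0.232 w 81.3 F [ 2.8 -1.2  9.2] q [ 0.53 -0.01 -0.29  2.07 -0.    1.08 -1.56]
shift tool m [ 0.0781 -0.216  -0.0547] in target axes [ 0.2164  0.0769 -0.0549] rot [ 0.012 -0.006 -1.568]
```

View pics/s11c.png

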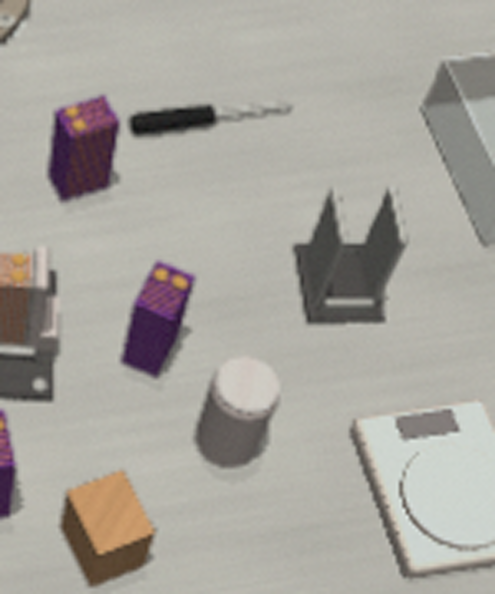

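>>> drive_tool:
  commands: [0,0,-0.12,0.007,-0.019,-0.01,0,0,0,-0.12,0.009,-0.018,-0.01,0,0,0,-0.12,0.0115,-0.017,-0.01,0,0,0,-0.12,0.013,-0.0155,-0.01,0,0,0,-0.12,0.015,-0.0135,-0.01,0,0,0,-0.12,0.0165,-0.012,-0.005,0,0,0,-0.12,0.018,-0.0095,-0.005,0,0,0,-0.12,0.019,-0.0075,-0.005,0]

```text
t: 11.03
tool_pos: [485.9, -19.6, 317.4]
ee_rot: [0.929, 0.369, 0.005, 0.008]
contact_force: [-0.6, -0.7, -0.4]
width: 94.0
```

```bash
python3 go.py 535 45 310 1.336
```

```text
t 11.03 pos [485.9 -19.6 317.4] yaw 0.757 w 94.0 F [-0.6 -0.7 -0.4] q [ 0.35  0.04 -0.46  1.85  0.03  1.24 -0.93]
shift tool m [ 0.08   -0.0133  0.0075] in target axes [0.0742 0.0328 0.0074] rot [ 0.019  0.001 -0.579]
```

>>> drive_tool:
  commands: [0.01,0,-0.12,0.016,-0.003,0,0,0,0,-0.12,0.016,0,0,0,0,0,-0.12,0.016,0.001,0,0,0,0,-0.12,0.015,0.003,0,0,0,0,-0.1,0.012,0.003,0,0,0,0,0,0,0,0,0,0,0,0,0,0,0,0]

```text
t: 11.62
tool_pos: [531.1, 52.7, 317.8]
ee_rot: [0.774, 0.633, 0.002, 0.003]
contact_force: [-0.4, -0.4, -0.6]
width: 94.2
```

```bash
python3 - <<'E'
from h import *
snap('wrist');s=snap('wrist','w11')
a=cv2.imread('pics/w11.png');cv2.imwrite('pics/w11b.png',cv2.resize(a,(800,600),interpolation=2))
E
python3 go.py 535 45 310 1.336
```

```text
t 11.72 pos [531.   52.1 318. ] yaw 1.37 w 94.1 F [-0.7  1.   0.3] q [ 0.28  0.14 -0.55  1.75  0.08  1.26 -0.49]
shift tool m [-0.0061  0.0053  0.008 ] in target axes [-0.0059  0.0055  0.008 ] rot [0.008 0.    0.034]
```

View pics/w11b.png

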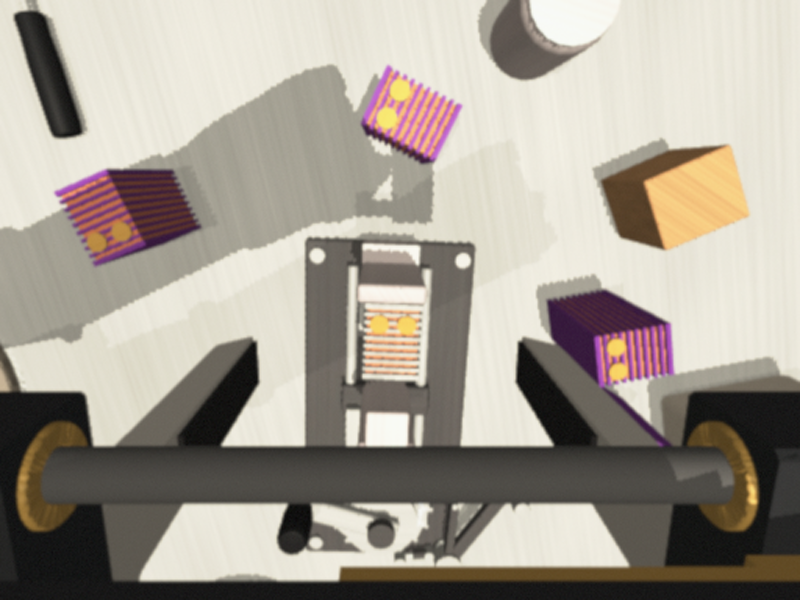

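Run:
```python
import cv2
a=cv2.imread('pics/w11.png')[145:290,190:310];cv2.imwrite('pics/w11c.png',cv2.resize(a,None,fx=4,fy=4,interpolation=2))
```

```text
(no output)
```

View pics/w11c.png

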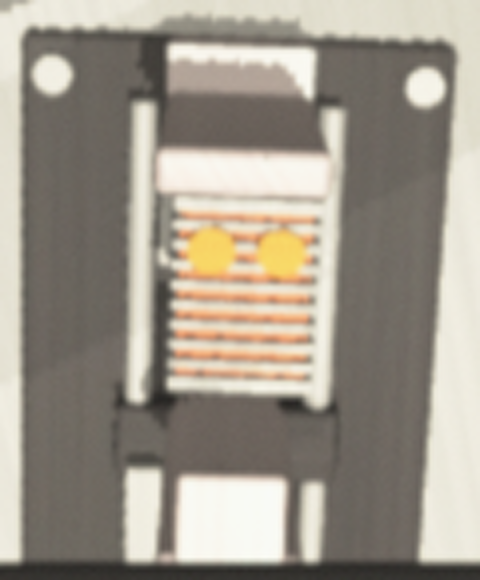

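Run:
```python
from fit import *
s=snap('wrist')
th=-.235;t=np.array([496.9,-110.3]);R=np.array([[np.cos(th),-np.sin(th)],[np.sin(th),np.cos(th)]])
P=[]
for u,v in [(172,195),(322,195),(166,392),(312,392)]:
    p=onz(s,u/4+190,v/4+145,132)[:2];P.append(p);print(np.round(p,1),np.round(R.T@(p-t),1))
P=np.array(P);print(P.mean(0),'yaw y',np.degrees(np.arctan2(*(P[0]+P[1]-P[2]-P[3]))))
W=[onz(s,u/4+190,v/4+145,12)[:2] for u,v in [(455,42),(24,32)]];print(np.round(W,1),[np.round(R.T@(w-t),1) for w in W])
```

```text
[511.3  30.9] [-18.8 140.7]
[552.9  22.4] [ 23.5 142.1]
[497.2 -27. ] [-19.1  81.1]
[539.1 -35.6] [23.6 82.4]
[525.11183924  -2.33422826] yaw y 13.55665705212524
[[614.4  37.7]
 [461.   72.7]] [array([ 79.8, 171.3]), array([-77.5, 169.6])]
```

```bash
python3 go.py 524.5 -2 190 1.335
```

```text
t 11.77 pos [531.1  51.7 318.1] yaw 1.37 w 94.1 F [-0.1  0.6  0.1] q [ 0.28  0.14 -0.55  1.75  0.08  1.26 -0.49]
shift tool m [-0.0539  0.0033  0.1282] in target axes [-0.0538  0.0062  0.1281] rot [0.008 0.001 0.035]
```

>>> drive_tool:
  commands: [0.008,0,0.035,-0.01,0,0.024,0,0,0,0,-0.011,0.001,0.025,0,0,0,0,-0.011,0.001,0.025,0,0,0,0,-0.011,0.001,0.025,0,0,0,0,-0.01,0.001,0.025,0,0,0,0,0,0,0,0]

```text
t: 12.27
tool_pos: [521.6, -6.8, 192.4]
ee_rot: [0.791, 0.611, 0.001, 0.003]
contact_force: [-0.4, -0.9, -0.5]
width: 93.6
```

```bash
python3 - <<'E'
from h import *
snap('wrist');s=snap('wrist','w12')
E
python3 go.py 524.5 -2 78 1.335
```

```text
t 12.37 pos [524.   -4.3 196.6] yaw 1.318 w 94.2 F [ 0.8  0.5 -0.1] q [ 0.33  0.22 -0.51  1.93  0.13  1.01 -0.49]
shift tool m [ 0.0023 -0.0014  0.1186] in target axes [ 2.400e-03 -1.000e-04  1.186e-01] rot [ 0.011 -0.001 -0.017]
```

View pics/w12.png

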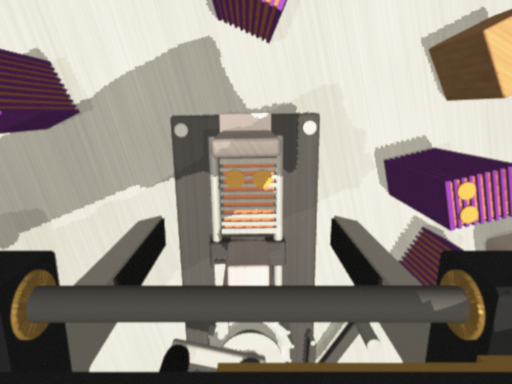

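>>> drive_tool:
  commands: [0.011,0,-0.017,0.002,0,0.025,0,0,0,0,0,-0.001,0.025,0,0,0,0,0,-0.001,0.025,0,0,0,0,0,-0.001,0.025,0,0,0,0,0,0,0.01,0,0,0,0,0,0,0,0]

```text
t: 12.87
tool_pos: [531.6, 2.3, 96.2]
ee_rot: [0.786, 0.618, 0.008, 0.005]
contact_force: [0.4, -0.2, -0.1]
width: 94.0
```

```bash
python3 - <<'E'
from h import *
snap('wrist');s=snap('wrist','w13')
E
python3 go.py 524.5 -2 78 1.335
```

```text
t 12.97 pos [532.3   2.3  97.7] yaw 1.332 w 93.9 F [ 0.4  0.2 -0.4] q [ 0.28  0.35 -0.48  2.02  0.23  0.8  -0.57]
shift tool m [-0.0062 -0.007   0.0196] in target axes [-0.006  -0.0066  0.0197] rot [ 0.02  -0.006 -0.003]
```

View pics/w13.png

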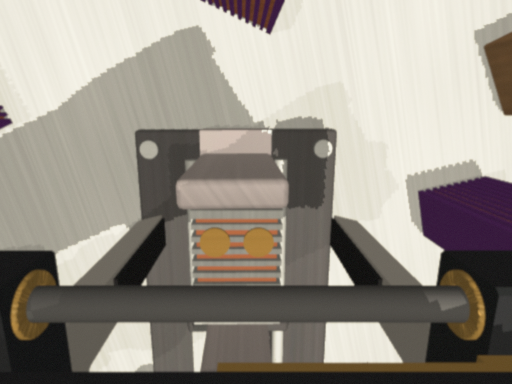

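>>> drive_tool:
  commands: [0.02,-0.006,0,-0.006,-0.007,0.008,0,0,0,0,0,0,0.01,0,0,0,0,0,0,0,0,0,0,0,0,0,0,0]

```text
t: 13.3
tool_pos: [526.5, -2.4, 82.8]
ee_rot: [0.787, 0.618, 0.001, 0.002]
contact_force: [-0.0, 0.2, -0.2]
width: 93.9
```

```bash
python3 go.py 524.5 -2 78 1.335
```

```text
t 13.3 pos [526.5  -2.4  82.8] yaw 1.331 w 93.9 F [-0.   0.2 -0.2] q [ 0.28  0.37 -0.48  2.03  0.24  0.79 -0.58]
shift tool m [-0.0001 -0.002   0.0048] in target axes [-0.0001 -0.002   0.0048] rot [ 0.004  0.    -0.004]
```

Centred, so I close the fingers.

>>> drive_tool:
  commands: [0,0,0,0,-0.002,0.003,0.45,0,0,0,0,0,0,0.45,0,0,0,0,0,0,1,0,0,0,0,0,0,1,0,0,0,0,0,0,1,0,0,0,0,0,0,1,0,0,0,0,0,0,1]
  squeeze: 25

```text
t: 13.88
tool_pos: [524.9, -1.8, 80.4]
ee_rot: [0.787, 0.617, 0.002, 0.002]
contact_force: [-0.3, 0.3, 0.2]
width: 50.7
```

```bash
python3 go.py 524.5 -2 78 1.335
```

```text
t 13.88 pos [524.9  -1.8  80.4] yaw 1.331 w 50.7 F [-0.3  0.3  0.2] q [ 0.28  0.37 -0.48  2.03  0.24  0.78 -0.58]
shift tool m [-0.0003 -0.0003  0.0024] in target axes [-0.0003 -0.0003  0.0024] rot [ 0.005 -0.    -0.004]
```

>>> drive_tool:
  commands: [0,0,0,0,0,0,1,0,0,0,0,0,0,1,0,0,0,0,0,0,1]
  squeeze: 40

```text
t: 14.13
tool_pos: [524.8, -1.8, 80.5]
ee_rot: [0.787, 0.617, 0.002, 0.002]
contact_force: [0.5, 0.1, -1.2]
width: 41.7
```

```bash
python3 go.py 524.5 -2 78 1.335
```

```text
t 14.13 pos [524.8  -1.8  80.5] yaw 1.331 w 41.7 F [ 0.5  0.1 -1.2] q [ 0.28  0.37 -0.48  2.03  0.24  0.78 -0.58]
shift tool m [-0.0003 -0.0003  0.0025] in target axes [-0.0003 -0.0003  0.0025] rot [ 0.005 -0.    -0.004]
```

>>> drive_tool:
  commands: [0,0,0,-0.001,0,-0.006,1,0,0,0,-0.001,0,-0.012,1,0,0,0,0,0,-0.02,1,0,0,0,0,0,-0.03,1,0,0,0,0,0,-0.03,1,0,0,0,0,0,-0.03,1,0,0,0,0,0,-0.03,1,0,0,0,0,0,0,1]

```text
t: 14.8
tool_pos: [518.3, -3.7, 246.5]
ee_rot: [0.786, 0.618, -0.002, -0.002]
contact_force: [1.8, 1.1, -7.3]
width: 41.7
```

```bash
python3 go.py 460 235 240 -0.235
python3 - <<'E'
from h import *
snap('wrist');s=snap('wrist','w14')
E
```

```text
t 14.8 pos [518.3  -3.7 246.5] yaw 1.333 w 41.7 F [ 1.8  1.1 -7.3] q [ 0.35  0.17 -0.52  1.87  0.09  1.13 -0.44]
shift tool m [ 0.2183 -0.1128  0.007 ] in target axes [-0.1123 -0.2186  0.0065] rot [-0.004  0.005  1.568]
```

View pics/w14.png

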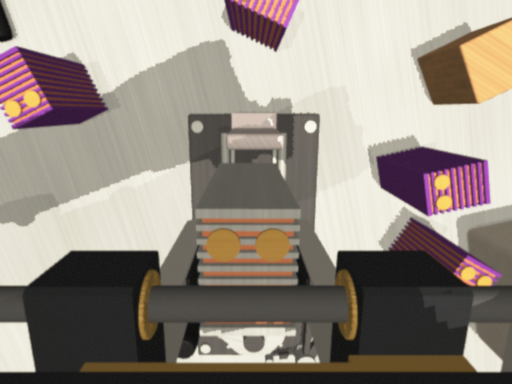

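>>> drive_tool:
  commands: [0,0,-0.12,0.017,-0.0085,0,1,0,0,-0.12,0.0175,-0.0065,0,1,0,0,-0.12,0.0185,-0.0045,0,1,0,0,-0.12,0.019,-0.0025,0,1,0,0,-0.12,0.019,0,0,1,0,0,-0.12,0.019,0.002,0,1,0,0,-0.12,0.0185,0.0045,0,1,0,0,-0.12,0.0175,0.0065,0,1]

```text
t: 15.57
tool_pos: [468.3, 140.9, 227.7]
ee_rot: [0.399, 0.917, -0.008, -0.014]
contact_force: [-0.4, 0.8, -8.8]
width: 41.7
```

```bash
python3 go.py 460 235 240 2.907
```

```text
t 15.57 pos [468.3 140.9 227.7] yaw 2.32 w 41.7 F [-0.4  0.8 -8.8] q [ 0.25  0.18 -0.74  1.93  0.12  1.11  0.21]
shift tool m [ 0.0748  0.0577 -0.0123] in target axes [ 0.0299  0.0896 -0.0123] rot [-0.02  -0.027 -0.586]
```

>>> drive_tool:
  commands: [-0.01,-0.013,-0.117,0.015,0.0115,0,1,0,0,-0.117,0.0135,0.0135,0,1,0,0,-0.117,0.0115,0.015,0,1,0,0,-0.117,0.01,0.016,0,1,0,0,-0.11,0.008,0.017,0,1,0,0,0,0,0,0,1,0,0,0,0,0,0,1]

```text
t: 16.15
tool_pos: [448.4, 239.1, 214.7]
ee_rot: [0.099, 0.995, -0.006, -0.018]
contact_force: [0.3, -1.4, -9.0]
width: 41.9
```

```bash
python3 - <<'E'
from h import *
snap('wrist');s=snap('wrist','w15');snap('scene','s15')
snap('side','d15')
a=cv2.imread('pics/s15.png')[100:292,240:420];b=cv2.imread('pics/d15.png')[192:384,180:360]
cv2.imwrite('pics/j15.png',cv2.resize(np.hstack([a,b]),None,fx=2.2,fy=2.2))
E
python3 go.py 460 235 72 2.907
```

```text
t 16.35 pos [449.5 238.3 215.9] yaw 2.94 w 41.8 F [-0.3  0.2 -8. ] q [ 0.15  0.27 -0.87  1.89  0.21  1.11  0.56]
shift tool m [-0.0155  0.0011  0.1435] in target axes [-0.011  -0.0008  0.1439] rot [-0.016 -0.031  0.033]
```

View pics/j15.png

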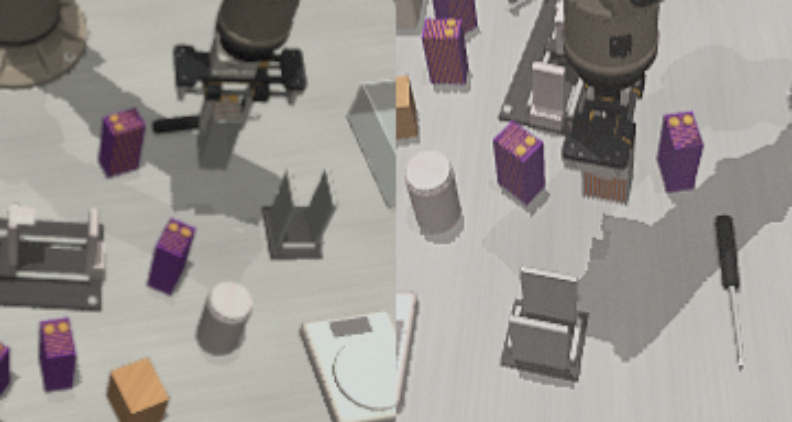

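View pics/w15.png

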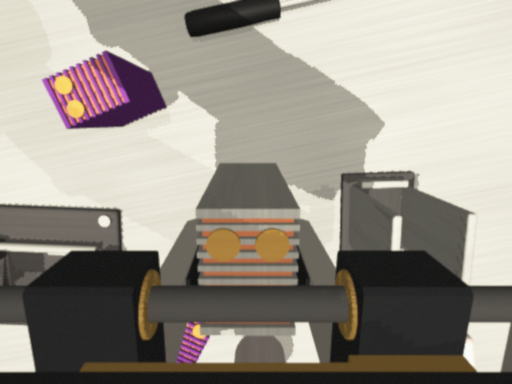

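>>> drive_tool:
  commands: [-0.016,-0.03,0.03,-0.012,0,0.025,1,0,0,0,0,0,0.03,1,0,0,0,0,0,0.03,1,0,0,0,0,0,0.025,1,0,0,0,0,0,0.01,1,0,0,0,0,0,0,1,0,0,0,0,0,0,1]

```text
t: 16.93
tool_pos: [464.2, 231.2, 92.9]
ee_rot: [0.123, 0.992, 0.0, 0.002]
contact_force: [-0.5, 0.2, -7.1]
width: 42.0
```

```bash
python3 go.py 460 235 68.5 2.907
```

```text
t 16.93 pos [464.2 231.2  92.9] yaw 2.895 w 42.0 F [-0.5  0.2 -7.1] q [ 0.06  0.41 -0.79  2.02  0.39  0.85  0.38]
shift tool m [0.0051 0.0027 0.0244] in target axes [0.005  0.0027 0.0244] rot [ 0.001  0.005 -0.012]
```

>>> drive_tool:
  commands: [0,0.005,-0.01,0.003,0.001,0.01,1,0,0,0,0,0,0.007,1,0,0,0,0,0,0.004,1,0,0,0,0,0,0.003,1,0,0,0,0,0,0,1]

```text
t: 17.35
tool_pos: [464.3, 233.8, 70.9]
ee_rot: [0.118, 0.993, 0.002, 0.003]
contact_force: [0.0, 0.8, -7.9]
width: 41.7
```

```bash
python3 go.py 460 235 68.5 2.907
```

```text
t 17.35 pos [464.3 233.8  70.9] yaw 2.904 w 41.7 F [ 0.   0.8 -7.9] q [ 0.04  0.45 -0.77  2.04  0.43  0.81  0.36]
shift tool m [0.0044 0.0002 0.0024] in target axes [0.0044 0.0002 0.0024] rot [ 0.004  0.005 -0.003]
```

>>> drive_tool:
  commands: [0,0.004,0,0,0,0.003,1,0,0,0,0,0,0.002,1,0,0,0,0,0,0.001,1]

```text
t: 17.6
tool_pos: [465.4, 234.3, 68.1]
ee_rot: [0.118, 0.993, 0.001, 0.002]
contact_force: [-8.0, -3.6, 8.1]
width: 41.7
```

```bash
python3 go.py 460 235 68.5 2.907
```

```text
t 17.6 pos [465.4 234.3  68.1] yaw 2.904 w 41.7 F [-8.  -3.6  8.1] q [ 0.04  0.45 -0.76  2.04  0.43  0.81  0.35]
shift tool m [ 0.0054 -0.0006 -0.0004] in target axes [ 0.0054 -0.0006 -0.0004] rot [ 0.003  0.004 -0.003]
```

>>> drive_tool:
  commands: [0,0,0,0,0,0,0.4,0,0,0,0,0,0,0.2,0,0,0,0,0,0,0,0,0,0,0,0,0,0,0,0,0,0,0,0,0,0,0,0,0,0,-0.01,0,0,0,0,0,0,-0.025,0,0,0,0,0,0,-0.03,0]

```text
t: 18.27
tool_pos: [464.4, 234.6, 133.7]
ee_rot: [0.118, 0.993, 0.001, 0.0]
contact_force: [0.2, 0.2, -0.7]
width: 91.8
```

>>> drive_tool:
  commands: [0,0,0,0,0,-0.03,0,0,0,0,0,0,-0.03,0,0,0,0.12,0.01,0,-0.03,0,0,0,0.12,0.01,0,-0.02,0,0,0,0.12,0.005,0,0,0,0,0,0.12,0,0,0,0,0,0,0.12,0,0,0,0,0,0,0.12,0,0,0,0]

```text
t: 18.93
tool_pos: [439.5, 246.1, 261.8]
ee_rot: [0.47, 0.883, 0.006, 0.002]
contact_force: [0.5, 0.6, 0.7]
width: 93.6
```

```bash
python3 go.py 465 234 230 1.336
```

```text
t 18.93 pos [439.5 246.1 261.8] yaw 2.163 w 93.6 F [0.5 0.6 0.7] q [ 0.09  0.15 -0.79  1.88  0.12  1.14 -0.15]
shift tool m [-0.0244  0.014   0.0319] in target axes [-0.0059  0.0276  0.0318] rot [ 0.012 -0.007  0.827]
```

>>> drive_tool:
  commands: [0.01,-0.007,0.118,0,0.0063,0,0,0,0,0.118,0.001,0.0062,0,0,0,0,0.118,0.002,0.006,0,0,0,0,0.118,0.0025,0.006,0,0,0,0,0.118,0.003,0.0055,0,0,0,0,0.118,0.004,0.005,0,0,0,0,0.118,0.004,0.0045,0,0,0,0,0,0,0,0,0]

```text
t: 19.6
tool_pos: [474.9, 274.2, 268.8]
ee_rot: [0.799, 0.602, 0.003, 0.003]
contact_force: [-0.4, -0.8, -0.5]
width: 94.0
```

```bash
python3 - <<'E'
from h import *
snap('wrist');s=snap('wrist','w16')
a=cv2.imread('pics/w16.png');cv2.imwrite('pics/w16b.png',cv2.resize(a,(800,600),interpolation=2))
E
python3 go.py 465 234 180 1.336
```

```text
t 19.7 pos [474.2 273.8 268.7] yaw 1.302 w 93.8 F [ 0.1  0.  -0.7] q [-0.06  0.22 -0.68  1.79  0.16  1.18 -1.05]
shift tool m [-0.041   0.001   0.0887] in target axes [-0.0409  0.0003  0.0887] rot [ 0.008 -0.001 -0.034]
```

View pics/w16b.png

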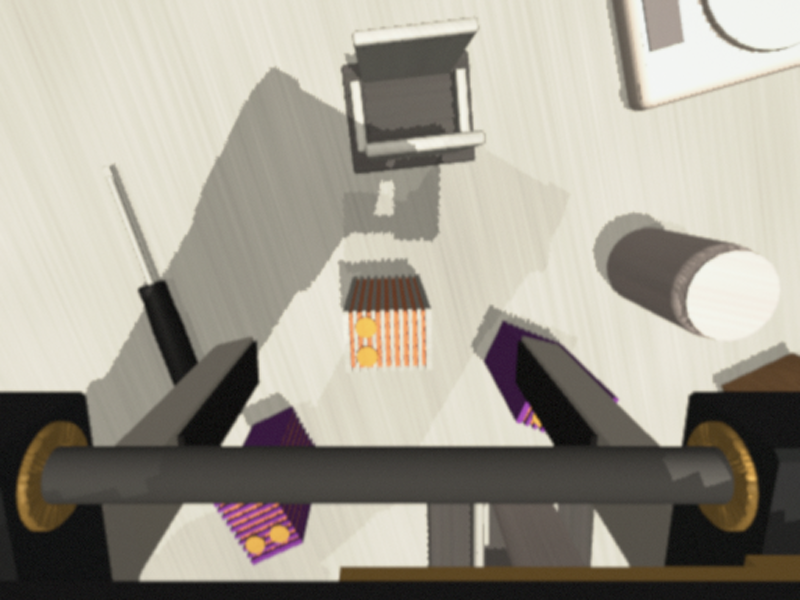

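Run:
```python
import cv2
a=cv2.imread('pics/w16.png')[5:120,205:325];cv2.imwrite('pics/w16c.png',cv2.resize(a,None,fx=5,fy=5,interpolation=2))
```

```text
(no output)
```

View pics/w16c.png

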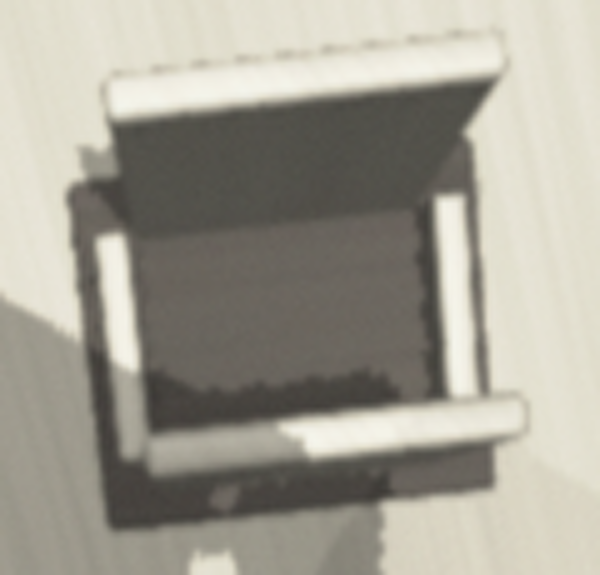

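Run:
```python
from fit import *
s=snap('wrist')
f=lambda u,v,z:onz(s,u/5+205,v/5+5,z)[:2]
b=[(70,187,-50,42),(472,135,50,42),(110,527,-50,-42),(493,487,50,-42)]
W=[f(u,v,10) for u,v,_,_ in b];th,t,r=rigid([x[2:] for x in b],W);print('base',th,t,np.round(r,1).tolist())
w=[(110,122,-35,26),(505,72,35,26),(148,438,-35,-26),(527,398,35,-26)]
W=[f(u,v,135) for u,v,_,_ in w];th,t,r=rigid([x[2:] for x in w],W);print('walls',th,t,np.round(r,1).tolist())
c=[(349,310,-29,21),(428,310,29,21),(351,369,-29,-21),(428,366,29,-21)]
W=[onz(s,u*.64,v*.64,120)[:2] for u,v,_,_ in c];th,t,r=rigid([x[2:] for x in c],W);print('chiller',th,t,np.round(r,1).tolist())
```

```text
base -0.16061225036666663 [523.81978462 377.5088566 ] [[0.6, -1.7], [-0.5, -0.2], [0.9, 1.1], [-1.0, 0.7]]
walls -0.1569887581502597 [523.75465862 377.37886393] [[0.7, 0.4], [-0.6, 1.1], [0.7, -0.5], [-0.8, -1.0]]
chiller -0.2508180261813007 [466.09611813 234.76537746] [[3.0, -1.4], [-3.5, -0.7], [3.2, -0.3], [-2.7, 2.4]]
```

```bash
python3 go.py 466 234.7 150 1.333
```

```text
t 19.75 pos [474.1 273.6 268.5] yaw 1.302 w 94.0 F [ 0.7  0.5 -0.8] q [-0.06  0.22 -0.68  1.79  0.16  1.18 -1.05]
shift tool m [-0.0398  0.0015  0.1185] in target axes [-0.0397  0.0013  0.1185] rot [ 0.008 -0.001 -0.031]
```

>>> drive_tool:
  commands: [0.008,0,-0.031,-0.01,0,0.024,0,0,0,0,-0.01,0,0.024,0,0,0,0,-0.01,0,0.024,0,0,0,0,-0.009,0,0.024,0,0,0,0,0,0,0.015,0,0,0,0,0,0,0,0]

```text
t: 20.25
tool_pos: [463.5, 233.8, 156.2]
ee_rot: [0.777, 0.629, 0.002, 0.0]
contact_force: [-0.2, 0.2, 0.2]
width: 94.0
```

```bash
python3 go.py 466 234.7 56 1.333
```

```text
t 20.25 pos [463.5 233.8 156.2] yaw 1.36 w 94.0 F [-0.2  0.2  0.2] q [-0.02  0.29 -0.66  1.97  0.22  0.94 -1.  ]
shift tool m [0.001  0.0019 0.1002] in target axes [0.0015 0.0022 0.1002] rot [ 0.003 -0.004  0.027]
```

>>> drive_tool:
  commands: [0,0,0.027,0,0.001,0.025,0,0,0,0,-0.002,-0.001,0.025,0,0,0,0,-0.002,-0.001,0.025,0,0,0,0,0,0,0.012,0,0,0,0,0,0,0,0]

```text
t: 20.67
tool_pos: [463.8, 231.0, 71.1]
ee_rot: [0.782, 0.623, 0.005, 0.001]
contact_force: [-0.3, 1.1, -0.4]
width: 93.8
```

```bash
python3 go.py 466 234.7 56 1.333;  python3 - <<'E'
from h import *
snap('wrist');s=snap('wrist','w17')
E
```

```text
t 20.67 pos [463.8 231.   71.1] yaw 1.345 w 93.8 F [-0.3  1.1 -0.4] q [-0.08  0.4  -0.61  2.05  0.33  0.77 -1.11]
shift tool m [0.004  0.0012 0.0151] in target axes [0.0041 0.0013 0.0151] rot [ 0.007 -0.007  0.011]
```

View pics/w17.png

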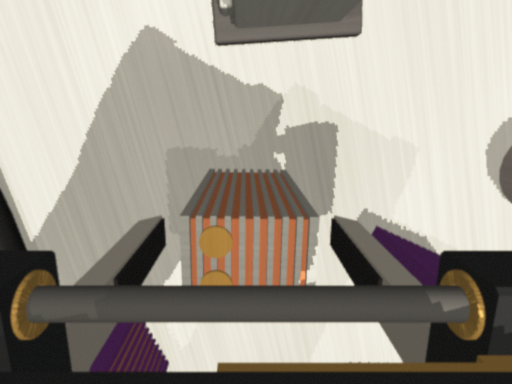

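>>> drive_tool:
  commands: [0.007,-0.007,0.011,0.004,0.001,0.012,0.3,0,0,0,0,0,0.003,0.3,0,0,0,0,0,0,0.3,0,0,0,0,0,0,1,0,0,0,0,0,0,1,0,0,0,0,0,0,1]
  squeeze: 40

```text
t: 21.27
tool_pos: [469.4, 237.9, 65.3]
ee_rot: [0.785, 0.619, 0.005, 0.001]
contact_force: [-10.6, 3.4, 2.3]
width: 57.8
```

```bash
python3 go.py 466 234.7 56 1.333
```

```text
t 21.27 pos [469.4 237.9  65.3] yaw 1.336 w 57.8 F [-10.6   3.4   2.3] q [-0.1   0.42 -0.6   2.04  0.34  0.77 -1.14]
shift tool m [-0.0039 -0.0026  0.0093] in target axes [-0.0039 -0.0025  0.0093] rot [ 0.008 -0.006  0.003]
```

>>> drive_tool:
  commands: [0,0,0,0,0,-0.01,1,0,0,0,0,0,-0.02,1,0,0,0,0,0,-0.03,1,0,0,0,0,0,-0.03,1,0,0,-0.02,0,0,-0.03,1,0,0,-0.02,0,0,-0.03,1,0,0,-0.02,0,0,-0.03,1,0,0,-0.02,0,0,-0.02,1]

```text
t: 21.93
tool_pos: [460.8, 233.5, 273.6]
ee_rot: [0.757, 0.653, -0.001, -0.001]
contact_force: [1.0, -0.4, -8.1]
width: 57.6
```

```bash
python3 go.py 510 300 250 1.413
```

```text
t 21.93 pos [460.8 233.5 273.6] yaw 1.423 w 57.6 F [ 1.  -0.4 -8.1] q [ 0.03  0.17 -0.7   1.84  0.11  1.18 -0.85]
shift tool m [0.073  0.039  0.0234] in target axes [0.0734 0.0382 0.0236] rot [-0.003  0.001  0.01 ]
```

>>> drive_tool:
  commands: [0,0,0.01,0.024,0.013,0,1,0,0,0,0.024,0.013,0,1,0,0,0,0.024,0.012,0,1,0,0,0,0,0,0,1,0,0,0,0,0,0,1]

```text
t: 22.35
tool_pos: [510.8, 299.4, 284.0]
ee_rot: [0.761, 0.649, 0.002, 0.002]
contact_force: [-0.5, -1.5, -7.9]
width: 58.1
```

```bash
python3 - <<'E'
from h import *
snap('wrist');s=snap('wrist','w18')
a=cv2.imread('pics/w18.png');cv2.imwrite('pics/w18b.png',cv2.resize(a,(800,600),interpolation=2))
E
python3 go.py 523.8 377.4 250 1.413
```

```text
t 22.45 pos [510.6 298.8 283.9] yaw 1.412 w 57.6 F [-0.3  0.8 -9. ] q [-0.08  0.3  -0.7   1.67  0.2   1.24 -0.98]
shift tool m [0.0797 0.0004 0.0339] in target axes [0.0797 0.0006 0.0339] rot [ 0.007 -0.001 -0.001]
```

View pics/w18b.png

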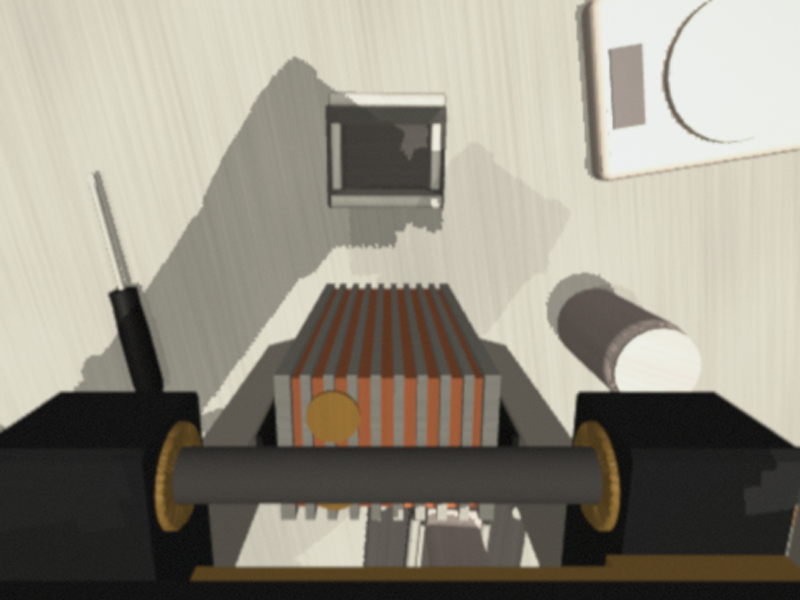

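Run:
```python
from fit import *
s=snap('wrist');k=.64;st=state();z=st['tool_pos'][2];y=1.412
ax=np.array([np.cos(y),np.sin(y)]);ay=np.array([np.sin(y),-np.cos(y)])
for n,u,v,h in [('topL',275,376,55),('topR',500,376,55),('rearL',282,518,55),('rearR',496,518,55),('botL',328,285,-65),('botR',447,285,-65)]:
    p=onz(s,u*k,v*k,z+h)[:2]-st['tool_pos'][:2];print(n,'toolx',round(p@ax,1),'tooly',round(p@ay,1))
# wall tops: far inner edge v~107, near inner edge v~190
for n,u,v,h in [('far outL',328,95,135),('far outR',446,94,135),('near outL',330,208,135),('near outR',443,208,135),('near inL',331,192,135),('near inR',443,192,135),('far inL',329,106,135),('far inR',445,107,135)]:
    p=onz(s,u*k,v*k,h)[:2];q=p-st['tool_pos'][:2];print(n,np.round(p,1),'toolx',round(q@ax,1),'tooly',round(q@ay,1))
```

```text
topL toolx 17.3 tooly -29.1
topR toolx 17.2 tooly 28.4
rearL toolx -24.1 tooly -29.3
rearR toolx -24.4 tooly 29.4
botL toolx 15.2 tooly -28.0
botR toolx 15.1 tooly 29.2
far outL [494.8 414.6] toolx 112.3 tooly -34.0
far outR [564.  404.2] toolx 113.0 tooly 36.0
near outL [483.9 349.4] toolx 46.1 tooly -34.5
near outR [553.4 338.2] toolx 46.1 tooly 35.9
near inL [486.3 358.9] toolx 55.9 tooly -33.6
near inR [554.7 347.9] toolx 55.9 tooly 35.7
far inL [494.3 408.5] toolx 106.2 tooly -33.6
far inR [562.5 397.1] toolx 105.7 tooly 35.6
```

>>> drive_tool:
  commands: [0.005,0,0,0.024,0,0.005,1,0,0,0,0.024,0,0.01,1,0,0,0,0.022,0,0.01,1,0,0,0,0.01,0,0.01,1,0,0,0,0.004,0,0,1,0,0,0,0,0,0,1,0,0,0,0,0,0,1]

```text
t: 23.08
tool_pos: [524.1, 376.3, 248.6]
ee_rot: [0.763, 0.646, -0.001, 0.003]
contact_force: [-0.5, 0.6, -8.1]
width: 57.7
```

```bash
python3 - <<'E'
from h import *
snap('wrist');s=snap('wrist','w19')
a=cv2.imread('pics/w19.png');cv2.imwrite('pics/w19b.png',cv2.resize(a,(800,600),interpolation=2))
E
python3 go.py 525.4 381.5 230 1.412
```

```text
t 23.18 pos [524.5 376.2 249.1] yaw 1.405 w 57.9 F [ 0.3  0.5 -8.1] q [-0.22  0.42 -0.69  1.59  0.29  1.23 -1.12]
shift tool m [ 0.0055 -0.0001  0.0191] in target axes [0.0054 0.0001 0.0191] rot [ 0.004  0.005 -0.007]
```

View pics/w19b.png

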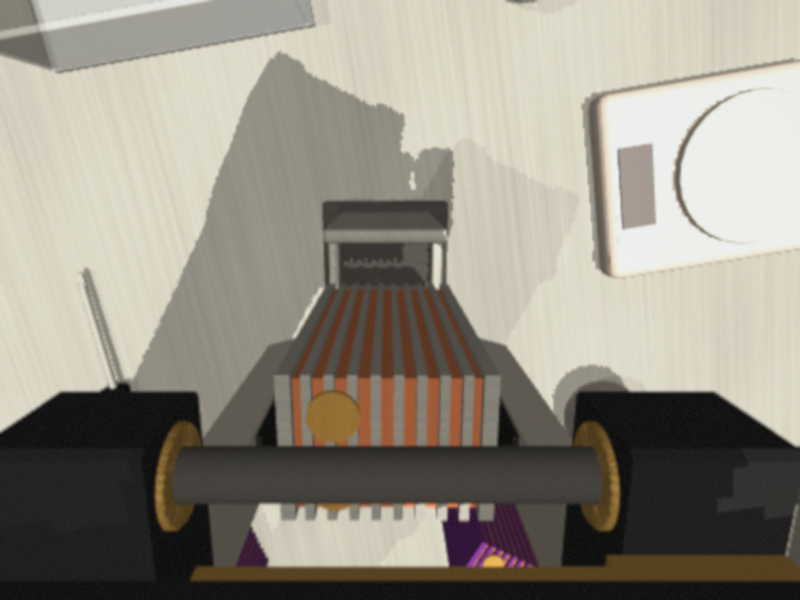

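```bash
cat > rk.py <<'E'
from fit import *
from scipy.spatial.transform import Rotation as Ro
import sys
def run(pts,zr=-65):
    s=snap('wrist');k=.64;st=state();X=Ro.from_quat(st['ee_rot']).as_matrix();print(np.round(st['tool_pos'],1))
    for n,u,v,h in pts:
        hh=h if h>0 else st['tool_pos'][2]+h
        p=onz(s,u*k,v*k,hh);q=p-st['tool_pos'];print(n,np.round(p[:2],1),'toolx',round(q@np.r_[X[:2,0],0],1),'tooly',round(q@np.r_[X[:2,1],0],1))
E
python3 - <<'E'
from rk import run
run([('farinL',327,243,135),('farinR',446,243,135),('faroutL',324,231,135),('faroutR',448,231,135),('botL',328,286,-65),('botR',447,286,-65)])
E
python3 go.py 525.4 381.5 230 1.412
```

```text
[524.6 376.3 249.2]
farinL [496.2 409.2] toolx 27.8 tooly -33.5
farinR [562.6 398.1] toolx 27.7 tooly 33.8
faroutL [495.8 416.1] toolx 34.5 tooly -35.0
faroutR [564.6 404.6] toolx 34.5 tooly 34.8
botL [499.2 394.6] toolx 13.9 tooly -28.1
botR [555.5 385.1] toolx 13.8 tooly 29.0
t 23.23 pos [524.6 376.3 249.2] yaw 1.405 w 57.4 F [-0.3  0.  -8.1] q [-0.22  0.42 -0.69  1.59  0.29  1.23 -1.12]
shift tool m [ 0.0054 -0.0002  0.0192] in target axes [ 0.0053 -0.0001  0.0192] rot [ 0.005  0.004 -0.007]
```

>>> drive_tool:
  commands: [0.004,0.004,-0.007,0.006,0,0.01,1,0,0,0,0.002,0,0.015,1,0,0,0,0,0,0.01,1,0,0,0,0,0,0,1,0,0,0,0,0,0,1]

```text
t: 23.65
tool_pos: [527.0, 382.7, 211.2]
ee_rot: [0.762, 0.648, 0.001, 0.001]
contact_force: [-0.1, 0.4, -7.9]
width: 57.9
```

```bash
python3 - <<'E'
from h import *
snap('wrist');s=snap('wrist','w20');snap('side','d20');snap('scene','s20')
a=cv2.imread('pics/w20.png')[100:340,100:400];
b=cv2.imread('pics/d20.png')[260:384,200:300];c=cv2.imread('pics/s20.png')[120:230,330:420]
cv2.imwrite('pics/w20b.png',cv2.resize(a,None,fx=2.5,fy=2.5,interpolation=2))
cv2.imwrite('pics/j20.png',np.hstack([cv2.resize(b,(400,500)),cv2.resize(c,(400,500))]))
E
python3 go.py 525.4 381.5 75 1.412
```

```text
t 23.85 pos [527.4 383.1 212.5] yaw 1.41 w 57.8 F [ 0.7  0.  -8.5] q [-0.23  0.46 -0.68  1.62  0.31  1.17 -1.14]
shift tool m [-0.002  -0.0022  0.1375] in target axes [-0.0019 -0.0017  0.1375] rot [ 0.003 -0.001 -0.002]
```

View pics/w20b.png

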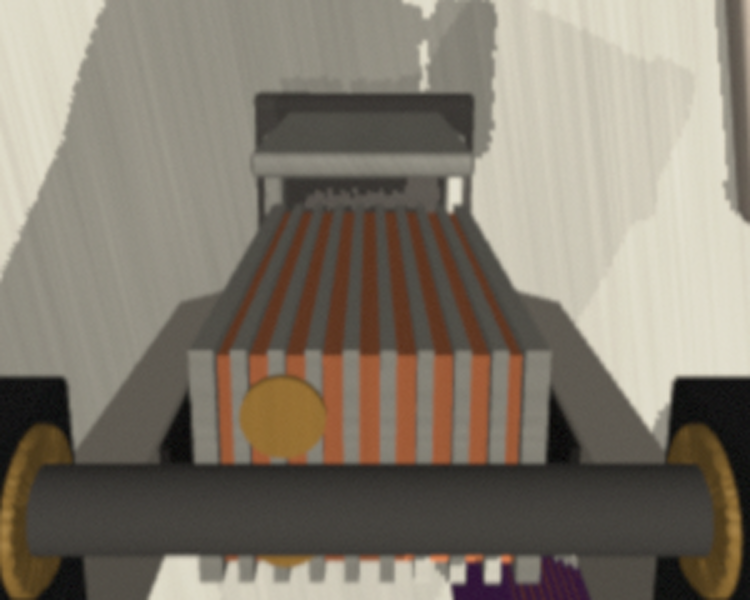

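View pics/j20.png

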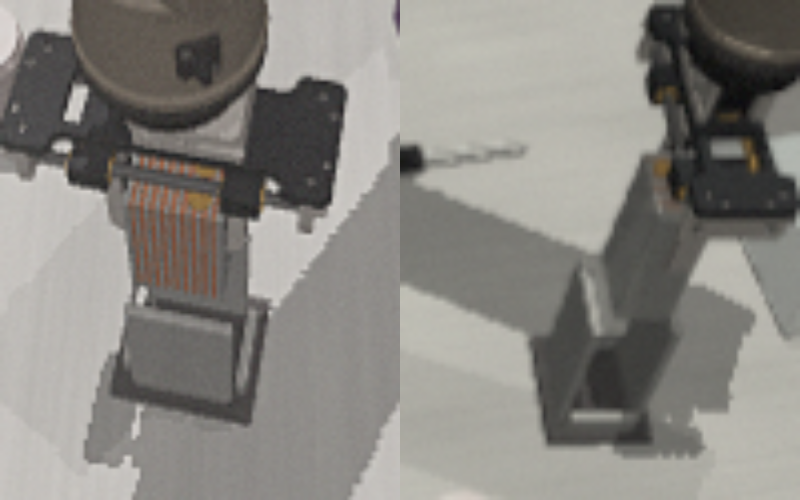

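Run:
```python
from rk import run
k=.64
run([(n,(u/2.5+100)/k,(v/2.5+100)/k,h) for n,u,v,h in [('farinL',253,177,135),('farinR',472,177,135),('foutL',252,155,135),('foutR',473,155,135),('botL',277,208,-65),('botR',468,208,-65)]])
```

```text
[527.4 383.1 212.6]
farinL [495.2 410. ] toolx 21.3 tooly -36.2
farinR [562.8 398.9] toolx 21.3 tooly 32.4
foutL [496.2 416.8] toolx 28.2 tooly -36.2
foutR [564.  405.8] toolx 28.2 tooly 32.5
botL [502.5 401.5] toolx 14.1 tooly -27.5
botR [559.1 392.3] toolx 14.1 tooly 29.8
```

>>> drive_tool:
  commands: [0.003,0,0,0.002,-0.002,0.004,1,0,0,0,0,0,0.004,1,0,0,0,0,0,0,1,0,0,0,0,0,0,1]

```text
t: 24.23
tool_pos: [525.9, 386.1, 205.0]
ee_rot: [0.762, 0.648, 0.001, -0.0]
contact_force: [-0.9, -0.9, -7.8]
width: 57.9
```

```bash
python3 - <<'E'
from h import *
snap('wrist');s=snap('wrist','w21')
a=cv2.imread('pics/w21.png')[100:340,100:400];
cv2.imwrite('pics/w21b.png',cv2.resize(a,None,fx=2.5,fy=2.5,interpolation=2))
E
python3 go.py 525.4 381.5 75 1.412
```

```text
t 24.33 pos [526. 386. 205.] yaw 1.41 w 57.9 F [ 0.7  0.2 -7.8] q [-0.23  0.47 -0.68  1.63  0.32  1.15 -1.15]
shift tool m [-0.0049 -0.      0.13  ] in target axes [-4.6e-03  1.0e-04  1.3e-01] rot [ 0.001 -0.002 -0.002]
```

View pics/w21b.png

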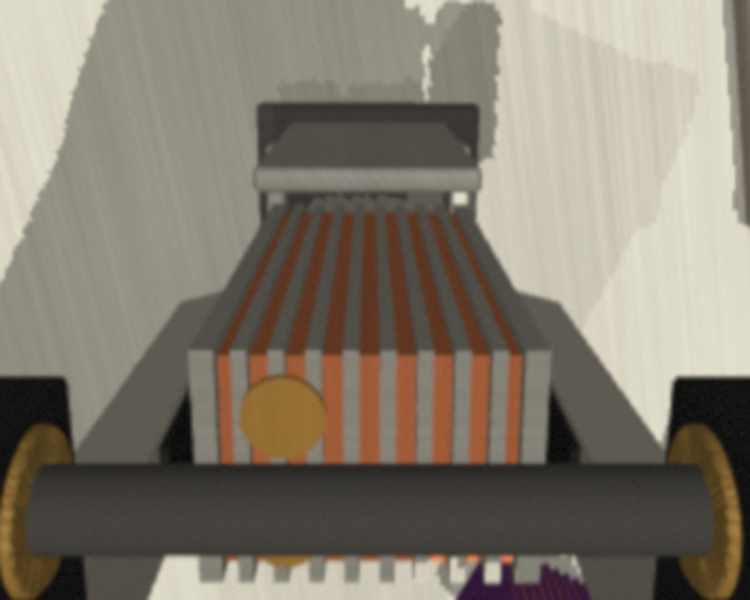

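Run:
```python
from rk import run
k=.64
run([(n,(u/2.5+100)/k,(v/2.5+100)/k,h) for n,u,v,h in [('farinL',255,191,135),('farinR',480,191,135),('foutL',257,169,135),('foutR',481,169,135),('botL',277,208,-65),('botR',468,208,-65)]])
```

```text
[526.1 386.  205.1]
farinL [494.6 409.8] toolx 18.4 tooly -34.8
farinR [562.4 398.8] toolx 18.4 tooly 33.8
foutL [496.5 416.4] toolx 25.2 tooly -34.0
foutR [563.6 405.5] toolx 25.2 tooly 33.9
botL [501.  404.5] toolx 14.2 tooly -27.7
botR [557.6 395.3] toolx 14.2 tooly 29.7
```

>>> drive_tool:
  commands: [0,0,0,-0.001,-0.001,0.006,1,0,0,0,0,0,0.008,1,0,0,0,0,0,0,1]

```text
t: 24.63
tool_pos: [525.0, 385.1, 190.2]
ee_rot: [0.762, 0.648, 0.002, -0.0]
contact_force: [-0.5, -0.6, -7.6]
width: 57.9
```

```bash
python3 go.py 525 385.2 75 1.412
```

```text
t 24.63 pos [525.  385.1 190.2] yaw 1.409 w 57.9 F [-0.5 -0.6 -7.6] q [-0.24  0.48 -0.67  1.65  0.32  1.13 -1.16]
shift tool m [-0.0003 -0.0003  0.1152] in target axes [ 1.000e-04 -0.000e+00  1.152e-01] rot [ 0.002 -0.003 -0.003]
```

>>> drive_tool:
  commands: [0,-0.002,-0.002,0,0,0.01,1,0,0,0,0,0,0.012,1,0,0,0,0,0,0.012,1,0,0,0,0,0,0,1]

```text
t: 24.97
tool_pos: [524.9, 384.7, 151.8]
ee_rot: [0.761, 0.649, 0.001, 0.001]
contact_force: [-0.4, -1.7, -9.4]
width: 57.8
```

```bash
python3 go.py 525 385.2 75 1.412
```

```text
t 24.97 pos [524.9 384.7 151.8] yaw 1.412 w 57.8 F [-0.4 -1.7 -9.4] q [-0.25  0.52 -0.66  1.68  0.35  1.07 -1.18]
shift tool m [ 0.0005 -0.0001  0.0768] in target axes [0.0005 0.     0.0768] rot [ 0.002 -0.    -0.   ]
```

>>> drive_tool:
  commands: [0,0,0,0,0,0.012,1,0,0,0,0,0,0.012,1,0,0,0,0,0,0.012,1,0,0,0,0,0,0.008,1,0,0,0,0,0,0,1]

```text
t: 25.38
tool_pos: [524.4, 384.4, 101.5]
ee_rot: [0.761, 0.649, -0.0, 0.0]
contact_force: [-0.1, -0.9, -8.0]
width: 57.4
```

```bash
python3 go.py 525 385.2 75 1.412
```

```text
t 25.38 pos [524.4 384.4 101.5] yaw 1.412 w 57.4 F [-0.1 -0.9 -8. ] q [-0.27  0.57 -0.64  1.72  0.39  0.99 -1.21]
shift tool m [0.0009 0.0004 0.0265] in target axes [0.0009 0.0004 0.0265] rot [ 0.     0.001 -0.   ]
```

>>> drive_tool:
  commands: [0,0,0,0,0,0.008,1,0,0,0,0,0,0.008,1,0,0,0,0,0,0.003,1,0,0,0,0,0,0,1]

```text
t: 25.72
tool_pos: [524.6, 384.6, 80.4]
ee_rot: [0.761, 0.649, -0.0, 0.0]
contact_force: [0.2, -0.1, -7.2]
width: 57.7
```

```bash
python3 go.py 525 385.2 75 1.412
```

```text
t 25.72 pos [524.6 384.6  80.4] yaw 1.412 w 57.7 F [ 0.2 -0.1 -7.2] q [-0.27  0.59 -0.63  1.73  0.41  0.95 -1.22]
shift tool m [0.0006 0.0003 0.0054] in target axes [0.0006 0.0003 0.0054] rot [ 0.     0.001 -0.   ]
```

>>> drive_tool:
  commands: [0,0,0,0,0,0.003,1,0,0,0,0,0,0.002,1,0,0,0,0,0,0.001,1]

```text
t: 25.97
tool_pos: [525.0, 385.1, 75.5]
ee_rot: [0.761, 0.649, 0.0, 0.0]
contact_force: [-7.6, -6.9, 19.3]
width: 58.1
```

```bash
python3 go.py 525 385.2 75 1.412
```

```text
t 25.97 pos [525.  385.1  75.5] yaw 1.411 w 58.1 F [-7.6 -6.9 19.3] q [-0.28  0.6  -0.62  1.74  0.42  0.94 -1.23]
shift tool m [ 0.0001 -0.      0.0005] in target axes [ 0.0001 -0.      0.0005] rot [ 0.001  0.    -0.001]
```

>>> drive_tool:
  commands: [0,0,0,0,0,0,0.35,0,0,0,0,0,0,0.2,0,0,0,0,0,0,0.1,0,0,0,0,0,0,0.1,0,0,0,0,0,0,0.1]

```text
t: 26.38
tool_pos: [527.1, 387.3, 79.2]
ee_rot: [0.761, 0.649, 0.004, 0.001]
contact_force: [-0.3, 0.2, 0.4]
width: 83.0
```

```bash
python3 go.py 525 385.2 75 1.412
```

```text
t 26.38 pos [527.1 387.3  79.2] yaw 1.411 w 83.0 F [-0.3  0.2  0.4] q [-0.28  0.59 -0.62  1.73  0.42  0.94 -1.23]
shift tool m [-0.0025 -0.0018  0.0042] in target axes [-0.0024 -0.0018  0.0042] rot [ 0.006 -0.005 -0.001]
```

>>> drive_tool:
  commands: [0,0,0,0,0,-0.015,0.1,0,0,0,0,0,-0.025,0.1,0,0,0,0,0,-0.03,0.1,0,0,0,0,0,-0.035,0.1,0,0,0,0,0,-0.035,0.1,0,0,0,0,0,-0.035,0.1,0,0,0,0,0,-0.035,0.1,0,0,0,0,0,0,0.1]

```text
t: 27.05
tool_pos: [523.3, 386.7, 305.3]
ee_rot: [0.76, 0.65, 0.003, -0.0]
contact_force: [-0.1, 0.3, 0.1]
width: 84.5
```

>>> drive_tool:
  commands: [0,0,0,0.02,0,0,0.1,0,0,0,0.02,0,0,0.1,0,0,0,0,0,0,0.1,0,0,0,0,0,0,0.1]

```text
t: 27.38
tool_pos: [530.2, 427.7, 314.6]
ee_rot: [0.76, 0.649, 0.008, 0.0]
contact_force: [0.5, -0.1, -0.4]
width: 84.8
```

```bash
python3 - <<'E'
from h import *
snap('wrist');s=snap('wrist','w22');snap('side','d22');snap('scene','s22')
a=cv2.imread('pics/w22.png');cv2.imwrite('pics/w22b.png',cv2.resize(a,(800,600),interpolation=2))
E
python3 go.py 525.4 381.5 75 1.412
```

```text
t 27.58 pos [530.4 426.4 313.6] yaw 1.412 w 84.7 F [ 0.7 -1.2 -0.4] q [-0.28  0.44 -0.7   1.43  0.29  1.36 -1.15]
shift tool m [-0.0477 -0.0003  0.2381] in target axes [-0.0451  0.0022  0.2386] rot [ 0.01  -0.011  0.   ]
```

View pics/w22b.png

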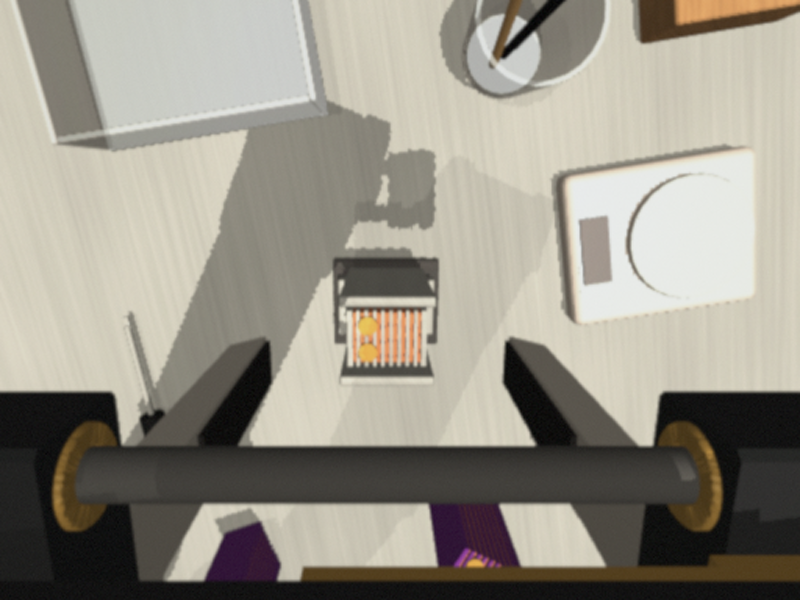

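View pics/s22.png

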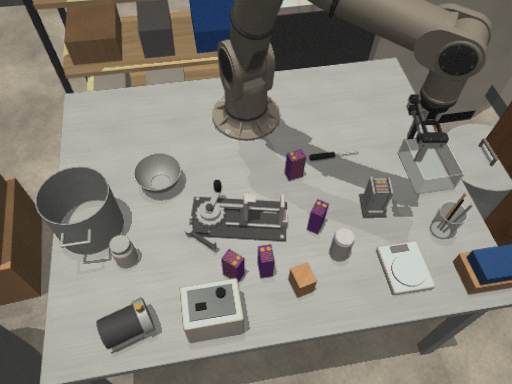

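View pics/d22.png

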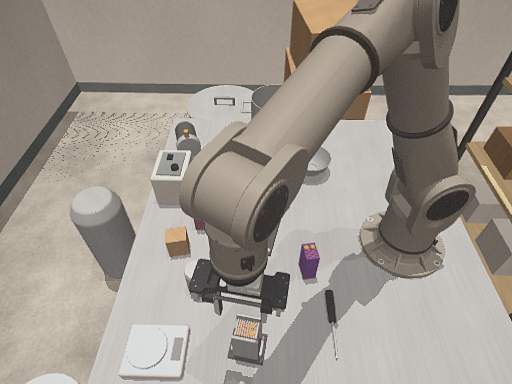

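The chiller sits centred in the slot with its top just below the walls, at pixel (387,337). In the scene view the pawl is splayed off at (202,240), the crank knob is at its let-off position (218,186), and the bystanders are where they were. The arm is clear, so I hand in.

Run:
```python
from station import order,state
print(order.sign_off()); print(state()['t'])
```

```text
the job is handed in; nothing more can be done
None
the job is handed in; nothing more can be done
```

The job is done and handed in at about 27.6 s of the 72 s allowed; the hand-in gives no verdict.

1. **Pawl:** I pushed the post off the wheel with closed fingers. It ran into its stop with about 60 N on the wrist before I backed off, which is under the 120 N wrist limit. It stayed off in every later picture.
2. **Drum:** I turned it back by the gripped crank at roughly 1.6 rad/s on average. It came up against its stop, with the drum angle worked out from the tool position at about 0, and the keeper drew clear of the chiller.
3. **Chiller:** I lifted it by its x sides, put it down on the table, took it again by its y sides and lowered it into the slot stand. It touched down at about 27 N (change in wrist force) at the tool height expected for fully down, then I let go.

**Last checks:** The final wrist picture shows the chiller in the slot with its top just below the walls. The scene picture shows the pawl off, the crank at its stop and the loose things where they were; the last side picture shows the carton and screwdriver unmoved but has most of the others hidden behind the arm. I judged the bystanders by eye and did not measure them.

**Disagreements:**
- The first wrist measurement of the cradle was about 10 mm off because the arm was still moving. I measured again at rest and used that.
- Before I lowered the chiller, its top and bottom edges differed by 2 to 4 mm in the wrist image. It went into the slot without touching the walls.

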